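# Put the reground knives into the customer's carrying stand

## Robot

A 7-joint arm with a two-finger parallel gripper is mounted at the origin on the work surface. World frame = base frame: x ahead of the robot, y to its left, z up, the work surface at z = 0. Lengths are in m, angles in rad, forces in N, time in s.
With the tool pointing down it reaches from about 0.35 to 0.9 m from the base axis. Payload 8.1 kg.
Tool frame: the origin (TCP) lies midway between the tips of the shut fingers; the grasp point (between the pads) lies 19 mm behind it; z points along the fingers, y is the line along which they close (so a half turn about z gives the same grasp; the last joint's range is limited). The gripper opens to 92 mm and grips with 3 to 60 N. Pads are 19 mm wide; open, the fingers measure 130 mm over their backs; the gripper's body (75 mm by 190 mm) begins 47 mm behind the grasp point.
Start: joints at [-1.335, 0.434, 0.025, 1.573, -0.012, 1.134, -0.075], TCP at [0.208, 0.589, 0.195] pointing down, gripper open.
Joint ranges: [-2.62, 2.62], [-0.44, 2.09], [-1.27, 1.32], [0.08, 2.57], [-1.32, 4.46], [0.12, 2], [-2.74, 2.74]. Speed limits (rad/s): [2.22, 2.22, 3.01, 3.01, 3.14, 3.14, 3.14].

## Interface

Orientations are given as a unit quaternion [x, y, z, w].
In Python, from station import robot gives the robot as it stands.
- The arm moves only by the tool arm_command, never from a script. Its argument "rows" is text: rows parted by semicolons, each of 5 numbers parted by spaces: the shift along the world's x, y, z in cm, then the turn about the world's z in degrees, then the finger opening in cm, from 0 to 9.18. In form: tx ty tz roll jaw; .... A call has 1 to 10 rows; each row shifts and turns the commanded pose from where the row before left it; what a row does not reach is not made up. A row lasts 1/8 s, in which the tool goes at most 62.5 mm and 10.7 degrees, less where a joint would pass 70% of its speed; a pose out of reach is approached as far as the arm can. A call is refused whole if a number of a shift passes 6.25 or a number of a turn 10.7, either way. A call with a gripper value outside its range is refused whole. The fingers move at their own pace and stop on an object; "force" is the grip in N (left out, the last holds). Time passes only in rows, so rows that do not move let the fingers close. It gives the time, the measured TCP pose, the force, the opening and the grip force at its end, in the units of the state.
- robot.read_state(): the state, without advancing time (a new reading comes with each control period).
- robot.grab_frame(name): name is "scene" or "side" or "wrist"; returns the picture (400x640x3 uint8, red, green, blue); there is no depth.
- robot.get_calibration(name): a dict with "fx", "fy", "cx", "cy" (pixels), "T" (4x4, takes a point from camera to world coordinates); the wrist camera has in their place "T_tool_cam" (4x4, takes a point from camera to tool coordinates, whose origin is the TCP and whose axes are the flange's). Camera axes: x right, y down, z forward; pixel columns grow to the right and rows downward; lengths in m; the calibration is good to about 2 mm. A picture is of the moment at which its call begins: read the wrist's pose just before it. get_calibration takes no time and is no camera call.
- robot.job_done(): hands the job in; it is judged then, once.
Trained networks look in the newest picture that a camera, given by its name, has taken for a name from the list of things; names that differ only in an ending like _2 or _b are one class to them, and where a whole thing is asked for, a point or a joint stands for the part that bears it (a point fixed in the world has none). Each returns a list of dicts, best first, with "p" (0 to 1); they miss things now and then, are a little off and sometimes report something else, mostly with a low value. They report only what shows in the picture. A call takes as long as a camera call. They do not tell look-alikes from the thing itself.
- robot.trace(camera, thing): "region" (400x640 bool, what is visible of it) and "point" ([column, row] in pixels, amid what is visible of it).
The state is a dict: "time_s": time; "joints": joint angles; "qd": joint speeds; "joint_efforts": joint torques, N m; "ee_pos": TCP position; "eef_rot": TCP orientation; "contact_force": force on the tool from outside, world axes, zero at the start; "wrist_torque": the same for the moment, N m; "opening": finger opening in m; "gripper_force": force on a finger pad.
Only numpy, scipy, OpenCV 4.12 (cv2) and the standard library are available. Lean on these libraries where they do the work, as an engineer would, in place of code of your own. Each camera call takes 0.05 s, during which the arm holds its last target. There are 200 camera calls.

## Task

Swing the stand's keeper bar up out of the way, slide every knife that is in the drain rack up out of its slot, and stack them face to face in one square pile on the tilted bed of the carrying stand: standing on the ledge, lying flat back against the bed or the knife before, and each turned so that its cutting edge is up against the wooden cheek and its slotted back faces out to the open side. When all are in, swing the keeper bar fully down across them again. Do not let a knife fall over, and leave the oil can, the wrench and the whetstone alone.

Things in the scene. Friction and masses are not known exactly. Their poses are not given: they have to be found in the camera images.
- rack: Loose white plastic drain rack, a block 179 mm long (its x), 75 mm wide (y), 48 mm high; origin: centre of the underside, z up. Five open-topped slots cross it at x = -68, -34, 0, 34, 68 mm, each 10.5 mm wide (x), 59 long (y), 40 deep; slot floors 8 mm above the bench. About 1 kg; it stays on the bench but may get shoved.
- stand: Grey steel carrying stand, fixed to the bench: base plate 150 x 112 x 10 mm carrying a tilted bed with a ledge (see bed). Origin: underside of the base, below the bed's origin; z up, x away from the robot.
- bed: Tilted bed of the stand. Origin: corner of face and ledge, 35 mm above the bench. x: square to the face, outward (30 deg up); z: up the face (30 deg from vertical, top nearer the robot); y: level. Face: plane x = 0, y -50 to 38, z 0 to 70 mm, 8 mm thick. A piled knife has its z along bed z, its edge to +y, origin on the ledge; x = 4 mm for the first, 12 for the next ....
- ledge (a point): Middle of the stand's ledge, on which the knives' lower ends stand: the plane z = 0 of the bed's frame, x 0 to 50 mm, y -36 to 38 mm, square to the bed's face, so it rises outward at 30 degrees. This point: x = 25, y = 0, z = 0 mm in the bed's frame.
- cheek (a point): Middle of the inner face of the stand's pale wooden cheek, which guards the cutting edges: the plane y = 28.5 mm of the bed's frame, x 0 to 46 mm, z 0 to 90 mm, 10 mm thick, on the bed's +y side. This point: x = 23, y = 28.5, z = 45 mm in the bed's frame.
- keeper (a joint): Angle of the stand's keeper bar, a flat steel bar 92 mm long, 14 wide, 5 thick, hinged about the bed's x axis and swinging parallel to the bed, 49 to 54 mm out from its face, in front of the knives. 0 rad: down, level along +y across the pile; grows as the free end swings up; 1.57: along the bed's z; stop at 2.8. Stiff hinge (about 0.1 N m): stays where it is left.
- keeper_pin (a point): Where to take the keeper bar: on the axis of the black round handle pin, 12 mm in diameter, 42 mm long, that sticks out of the bar's free end along the bed's x. This point is 24 mm out from the bar, 18 mm from the pin's end, 76 mm from the hinge axis. The pin may turn in the fingers as the bar swings.
- keeper_hinge (a point): Centre of the keeper bar's hinge, at x = 51.5, y = -45, z = 62 mm in the bed's frame; the hinge axis is the bed's x. A bracket of the bed carries it: y -50 to -40, z 50 to 70 mm, out to x = 47 mm.
- oil_can: Round steel can, 56 mm in diameter, 130 mm high, loose; a bystander. Origin: centre of its underside.
- wrench: Steel wrench about 200 mm long lying on the bench; a bystander.
- whetstone: Two-layer whetstone 150 x 50 x 25 mm lying beyond the work; a bystander. Origin: centre of its underside.
- knife1: Reground granulator knife: steel plate 8 mm thick (its x), 56 wide (y), 120 high (z), about 0.4 kg, upright in a rack slot, 80 mm showing. Origin: centre of its lower end. +y side: straight cutting edge, bevelled over the last 13 mm; -y side: back with two open U bolt slots 12 mm high, 16 deep, at z = 28 and 92. All alike; either edge way round in the rack. Three to five are present.
- knife1_edge (a point): Middle of knife1's cutting edge: 28 mm along its +y, 60 mm above its lower end.
- knife2: Another knife exactly like knife1, or absent.
- knife2_edge (a point): Middle of knife2's cutting edge: 28 mm along its +y, 60 mm above its lower end.
- knife3: Another knife exactly like knife1, or absent.
- knife3_edge (a point): Middle of knife3's cutting edge: 28 mm along its +y, 60 mm above its lower end.
- knife4: Another knife exactly like knife1, or absent.
- knife4_edge (a point): Middle of knife4's cutting edge: 28 mm along its +y, 60 mm above its lower end.
- knife5: Another knife exactly like knife1, or absent.
- knife5_edge (a point): Middle of knife5's cutting edge: 28 mm along its +y, 60 mm above its lower end.
Mind the look-alikes: they are no part of the job. What is shaped like the knife1 but orange or pink is not meant. Leave any yellow look-alike of the knife5 alone.

How it is judged:
On the way, in this order (a step that is already met when the one before it is completed fails the run):
1. the keeper bar is swung up out of the way (beyond 1 rad) (value of joint keeper above 1 rad), for 0.2 s.
2. every knife is stacked on the bed, cutting edge to the cheek, with the keeper bar still up (y of each of knife1_edge, knife2_edge, knife3_edge, knife4_edge, knife5_edge in the frame of bed above 0.0215 m and z of knife1_edge in the frame of bed between 0.054 and 0.066 m and x of knife1 in the frame of bed between 0 and 0.046 m and angle between the z axis of each of knife1, knife2, knife3, knife4, knife5 and the z axis of bed, either way round below 0.1 rad and angle between the x axis of each of knife1, knife2, knife3, knife4, knife5 and the x axis of bed, either way round below 0.1 rad and linear speed of each of knife1, knife2, knife3, knife4, knife5 below 0.02 m/s and z of knife2_edge in the frame of bed between 0.054 and 0.066 m and x of knife2 in the frame of bed between 0 and 0.046 m and z of knife3_edge in the frame of bed between 0.054 and 0.066 m and x of knife3 in the frame of bed between 0 and 0.046 m and z of knife4_edge in the frame of bed between 0.054 and 0.066 m and x of knife4 in the frame of bed between 0 and 0.046 m and z of knife5_edge in the frame of bed between 0.054 and 0.066 m and x of knife5 in the frame of bed between 0 and 0.046 m and value of joint keeper above 0.8 rad), for 0.2 s.
At the end, for the whole second after the job is handed in: Every knife present is at rest on the stand's bed: cutting edge towards the wooden cheek and within 7 mm of it, lower end on the ledge (within 6 mm), lying parallel to the bed within 0.1 rad, in the pile (within 46 mm of the bed's face); the keeper bar is down (below 0.12 rad) (y of each of knife1_edge, knife2_edge, knife3_edge, knife4_edge, knife5_edge in the frame of bed above 0.0215 m and z of knife1_edge in the frame of bed between 0.054 and 0.066 m and x of knife1 in the frame of bed between 0 and 0.046 m and angle between the z axis of each of knife1, knife2, knife3, knife4, knife5 and the z axis of bed, either way round below 0.1 rad and angle between the x axis of each of knife1, knife2, knife3, knife4, knife5 and the x axis of bed, either way round below 0.1 rad and linear speed of each of knife1, knife2, knife3, knife4, knife5 below 0.02 m/s and z of knife2_edge in the frame of bed between 0.054 and 0.066 m and x of knife2 in the frame of bed between 0 and 0.046 m and z of knife3_edge in the frame of bed between 0.054 and 0.066 m and x of knife3 in the frame of bed between 0 and 0.046 m and z of knife4_edge in the frame of bed between 0.054 and 0.066 m and x of knife4 in the frame of bed between 0 and 0.046 m and z of knife5_edge in the frame of bed between 0.054 and 0.066 m and x of knife5 in the frame of bed between 0 and 0.046 m and value of joint keeper below 0.12 rad); the robot touches nothing.
It fails at once if a knife falls over (more than 60 degrees from upright) (angle between any of knife1, knife2, knife3, knife4, knife5's own z axis and vertical above 1.05 rad).
It fails at once if a bystander is disturbed (moved more than 30 mm) (distance of any of oil_can, wrench, whetstone from where it was at the start of the episode above 0.03 m).
Of knife1, knife2, knife3, knife4, knife5 only 3 to 5 are there at a start; the rules pass over those that are not, and their reading is None.
At some moment in a run one of rack may be knocked a few centimetres aside while the robot is not near it.
It also fails if it takes over 210 s, if anything falls off the work surface, if the arm or the gripper's body presses on something with over 40 N, if the wrist force passes 120 N, or if a joint passes its speed limit or range.

## Working session

There is one attempt and no reset: what is moved stays moved. The work goes in short steps, Python scripts to look and compute and a tool call to move; the robot and the scene stay as the last step left them, time stands still between calls to the robot, and variables do not carry over. Pictures are saved under pics/ and viewed, at most 14 in all, crops included, and the job is handed in when it is done.

Besides the shell and the picture viewer there is one more tool, called after ">>>" by a JSON object that holds its "method" and its "body". arm_command: Moves the arm, as the interface text tells. Its arguments: {"type":"object","properties":{"rows":{"type":"string"},"force":{"type":"number"}},"required":["rows"]}

```bash
ls; mkdir -p pics; cat > h.py <<'E'
import numpy as np, cv2
from station import robot
def save(n,f):
    im=robot.grab_frame(n); cv2.imwrite(f'pics/{f}.png',im[:,:,::-1]); return im
def cal(n):
    c=robot.get_calibration(n); K=np.array([[c['fx'],0,c['cx']],[0,c['fy'],c['cy']],[0,0,1]]); return K,c
def proj(n,P,T=None):
    K,c=cal(n); T=np.array(c['T']) if T is None else T
    q=np.linalg.inv(T)@np.r_[np.array(P,float),1]; u=K@q[:3]; return u[:2]/u[2]
def ray(n,uv,T=None):
    K,c=cal(n); T=np.array(c['T']) if T is None else T
    d=T[:3,:3]@np.linalg.solve(K,[uv[0],uv[1],1]); return T[:3,3],d/np.linalg.norm(d)
def tri(rs):
    A=sum(np.eye(3)-np.outer(d,d) for o,d in rs); b=sum((np.eye(3)-np.outer(d,d))@o for o,d in rs); return np.linalg.solve(A,b)
def atz(n,uv,z,T=None):
    o,d=ray(n,uv,T); return o+d*(z-o[2])/d[2]
E
python3 - <<'E'
from h import *
a=save('scene','s0'); b=save('side','d0')
cv2.imwrite('pics/both0.png',np.vstack([a,b])[:,:,::-1])
np.set_printoptions(precision=4,suppress=True)
for n in('scene','side'):
    K,c=cal(n); print(n,K[0,0],K[0,2],K[1,2]); print(np.array(c['T']))
    for t in('rack','bed','keeper_pin','keeper_hinge','knife1','cheek','ledge','knife1_edge'):
        print(t,[(round(r['p'],2),np.round(r['point'])) for r in robot.trace(n,t)])
s=robot.read_state(); print(s['ee_pos'],s['eef_rot'],s['opening'],s['time_s'])
print(cal('wrist')[1])
E
```

```text
pics
scene 492.93709747296816 318.5569302431341 198.27515691690607
[[-0.3271  0.8073 -0.4912  1.2667]
 [ 0.9449  0.286  -0.1591  0.2226]
 [ 0.012  -0.5162 -0.8564  1.267 ]
 [ 0.      0.      0.      1.    ]]
rack [(0.58, array([381., 225.]))]
bed [(0.82, array([256., 161.])), (0.62, array([201., 138.]))]
keeper_pin [(0.57, array([250., 155.]))]
keeper_hinge [(0.93, array([258., 164.]))]
knife1 [(0.84, array([355., 177.])), (0.73, array([394., 178.])), (0.73, array([428., 204.])), (0.7, array([426., 168.])), (0.64, array([380., 213.])), (0.58, array([386., 199.])), (0.51, array([398., 168.])), (0.49, array([387., 187.]))]
cheek [(0.82, array([259., 163.]))]
ledge [(0.7, array([256., 162.]))]
knife1_edge [(0.91, array([428., 202.])), (0.67, array([355., 176.])), (0.62, array([393., 178.]))]
side 437.1356895577343 313.1563716834478 202.72156862527555
[[ 0.9966 -0.0483  0.0668  0.4813]
 [-0.0819 -0.4888  0.8686 -1.3464]
 [-0.0093 -0.8711 -0.4911  0.8739]
 [ 0.      0.      0.      1.    ]]
rack [(0.76, array([295., 201.])), (0.47, array([300., 251.]))]
bed [(0.66, array([300., 246.])), (
[... 171 characters left out ...]
183.])), (0.6, array([285., 173.])), (0.56, array([282., 204.])), (0.53, array([259., 185.])), (0.48, array([272., 183.])), (0.35, array([284., 183.]))]
cheek [(0.7, array([295., 248.]))]
ledge [(0.72, array([297., 247.])), (0.21, array([291., 195.]))]
knife1_edge [(0.53, array([282., 177.])), (0.52, array([279., 202.]))]
[0.2077 0.5895 0.1953] [ 0.1686  0.9857  0.     -0.    ] 0.09193290156166416 0.9
{'fx': 316.750592366331, 'fy': 316.750592366331, 'cx': 325.66235215701676, 'cy': 201.5048267391255, 'T_tool_cam': array([[-0.0009, -0.9604, -0.2787,  0.0759],
       [ 1.    , -0.0009,  0.0001,  0.0015],
       [-0.0004, -0.2787,  0.9604, -0.1884],
       [ 0.    ,  0.    ,  0.    ,  1.    ]])}
```

View pics/s0.png

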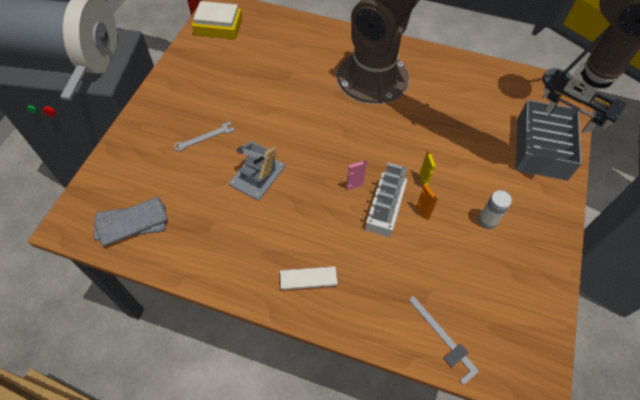

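View pics/d0.png

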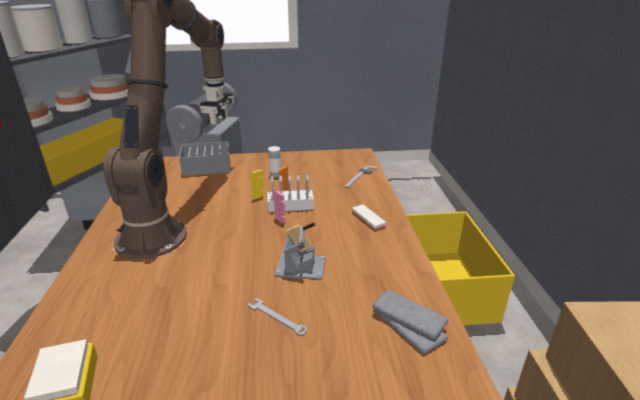

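```bash
python3 - <<'E'
import cv2,numpy as np
a=cv2.imread('pics/s0.png')[130:245,220:450]; b=cv2.imread('pics/d0.png')[160:285,240:340]
a=cv2.resize(a,None,fx=3.4,fy=3.4,interpolation=cv2.INTER_CUBIC);cv2.imwrite('pics/c1.png',a)
b=cv2.resize(b,None,fx=4.7,fy=4.7,interpolation=cv2.INTER_CUBIC);cv2.imwrite('pics/c2.png',b)
from h import *
for n,uv in(('scene',(385,205)),('side',(291,204)),('scene',(257,175)),('side',(300,266)),('scene',(355,185)),('scene',(427,212)),('scene',(427,182)),('scene',(490,222))):print(n,uv,atz(n,uv,0.03 if uv[0] in(385,291) else 0).round(3))
E
```

```text
scene (385, 205) [0.514 0.183 0.03 ]
side (291, 204) [0.509 0.145 0.03 ]
scene (257, 175) [ 0.524 -0.219  0.   ]
side (300, 266) [ 0.524 -0.213 -0.   ]
scene (355, 185) [0.458 0.077 0.   ]
scene (427, 212) [0.478 0.305 0.   ]
scene (427, 182) [0.374 0.282 0.   ]
scene (490, 222) [0.449 0.487 0.   ]
```

View pics/c1.png

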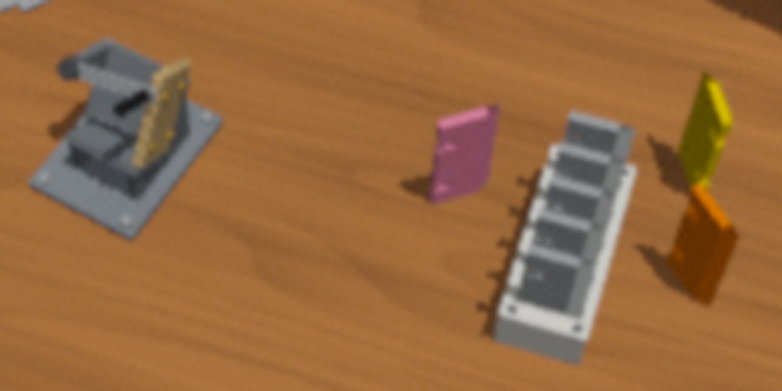

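View pics/c2.png

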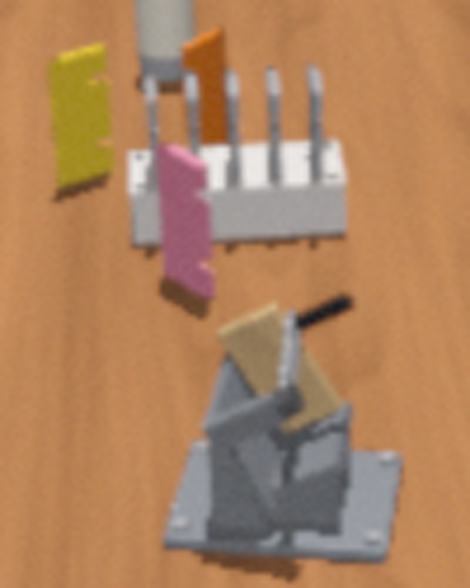

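>>> {"method": "arm_command", "body": {"rows": "0 0 5.2 0 9; 0 0 5.2 0 9; 0 0 5.1 5 9; 2 -5 0 5 6; 3 -5.3 0 5 4; 3 -5.3 0 4.4 3.5; 4 -4.5 0 0 3.5; 4 -4.5 0 0 3.5; 4 -4.5 0 0 3.5; 4.2 -4.5 0 0 3.5"}}

```text
time_s: 2.15
ee_pos: [0.4507, 0.2519, 0.3506]
eef_rot: [-0.0, 1.0, 0.0, 0.0]
contact_force: [1.0, 1.3, 0.3]
opening: 0.0351
gripper_force: 0.0
```

>>> {"method": "arm_command", "body": {"rows": "0 -4.2 0 0 3.5; 0 -4.2 0 0 3.5; 0 0 0 0 3.5"}}

```text
time_s: 2.52
ee_pos: [0.4503, 0.1659, 0.3508]
eef_rot: [0.003, 1.0, -0.0, 0.001]
contact_force: [-0.5, 1.6, -0.5]
opening: 0.0349
gripper_force: 0.0
```

```bash
cat >> h.py <<'E'
from scipy.spatial.transform import Rotation as Ro
def wT():
    s=robot.read_state(); T=np.eye(4); T[:3,:3]=Ro.from_quat(s['eef_rot']).as_matrix(); T[:3,3]=s['ee_pos']; return T@np.array(cal('wrist')[1]['T_tool_cam'])
E
python3 - <<'E'
from h import *
T=wT(); im=save('wrist','w1'); np.save('w1T.npy',T)
s=robot.read_state(); print(s['ee_pos'],s['eef_rot'],s['opening'],s['time_s'],s['joints'])
for t in('rack','knife1','knife1_edge','bed','keeper_pin'):
    for r in robot.trace('wrist',t): print(t,round(r['p'],2),np.round(r['point']), atz('wrist',r['point'],.1,T).round(3))
E
```

```text
[0.44993003 0.16822933 0.35067225] [1.55669699e-03 9.99998671e-01 3.53035442e-04 3.32948620e-04] 0.03492963038703383 2.575 [-0.70513796  0.08890997  0.26313553  1.66195682 -0.02382499  1.3929153
  1.12888361]
rack 0.56 [334. 163.] [0.447 0.179 0.1  ]
rack 0.53 [ 79. 211.] [ 0.514 -0.192  0.1  ]
knife1 0.91 [340. 201.] [0.501 0.188 0.1  ]
knife1 0.84 [393. 110.] [0.376 0.258 0.1  ]
knife1 0.82 [410. 184.] [0.477 0.288 0.1  ]
knife1 0.73 [335. 221.] [0.533 0.18  0.1  ]
knife1 0.7 [337. 244.] [0.569 0.184 0.1  ]
knife1 0.68 [339. 178.] [0.468 0.187 0.1  ]
knife1 0.65 [261. 172.] [0.46  0.077 0.1  ]
knife1 0.55 [336. 155.] [0.435 0.183 0.1  ]
knife1_edge 0.72 [338. 181.] [0.472 0.185 0.1  ]
knife1_edge 0.52 [405. 182.] [0.474 0.28  0.1  ]
knife1_edge 0.52 [264. 174.] [0.461 0.081 0.1  ]
knife1_edge 0.51 [337. 249.] [0.578 0.184 0.1  ]
knife1_edge 0.36 [ 78. 210.] [ 0.513 -0.194  0.1  ]
bed 0.59 [ 79. 212.] [ 0.516 -0.192  0.1  ]
keeper_pin 0.63 [ 55. 225.] [ 0.536 -0.232  0.1  ]
```

View pics/w1.png

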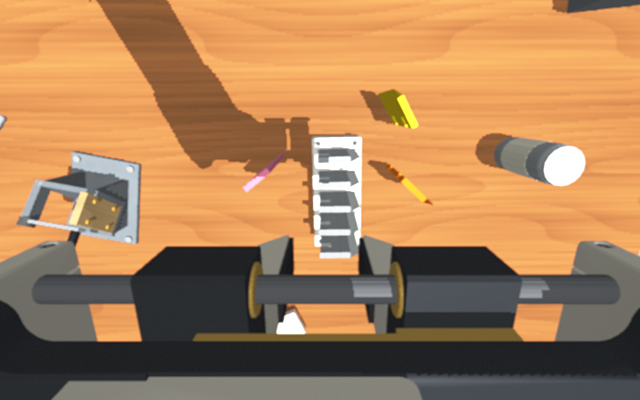

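>>> {"method": "arm_command", "body": {"rows": "-0.5 -6.1 0 0 3.5; -0.5 -6.1 0 0 3.5; -0.5 -6.1 0 0 3.5; -0.5 -6.1 0 0 3.5; 0 -6.1 0 0 3.5; -1 -6.1 0 0 3.5; 0 0 0 0 3.5; 0 0 0 0 3.5"}}

```text
time_s: 3.82
ee_pos: [0.4202, -0.1956, 0.3501]
eef_rot: [-0.0, 1.0, 0.0, -0.0]
contact_force: [0.3, 1.4, -0.6]
opening: 0.0352
gripper_force: 0.0
```

```bash
python3 - <<'E'
from h import *
T=wT(); im=save('wrist','w2'); np.save('w2T.npy',T)
s=robot.read_state(); print(s['ee_pos'],s['eef_rot'],s['time_s'])
for t in('bed','keeper_pin','cheek','keeper_hinge','ledge'):
    for r in robot.trace('wrist',t): print(t,round(r['p'],2),np.round(r['point']), r['region'].sum(),atz('wrist',r['point'],.1,T).round(3))
c=im[120:300,180:440]; cv2.imwrite('pics/w2c.png',cv2.resize(c,None,fx=3,fy=3,interpolation=cv2.INTER_CUBIC)[:,:,::-1])
E
```

```text
[ 0.42038302 -0.1950122   0.35005418] [-1.04340321e-03  9.99999423e-01  1.82044219e-04 -1.78772846e-04] 3.875
bed 0.67 [314. 226.] 2772 [ 0.51  -0.211  0.1  ]
bed 0.24 [186. 164.] 1341 [ 0.418 -0.389  0.1  ]
keeper_pin 0.62 [330. 252.] 443 [ 0.551 -0.187  0.1  ]
cheek 0.7 [314. 229.] 2852 [ 0.514 -0.211  0.1  ]
keeper_hinge 0.95 [319. 226.] 2788 [ 0.509 -0.203  0.1  ]
ledge 0.84 [315. 228.] 2735 [ 0.513 -0.209  0.1  ]
```

View pics/w2c.png

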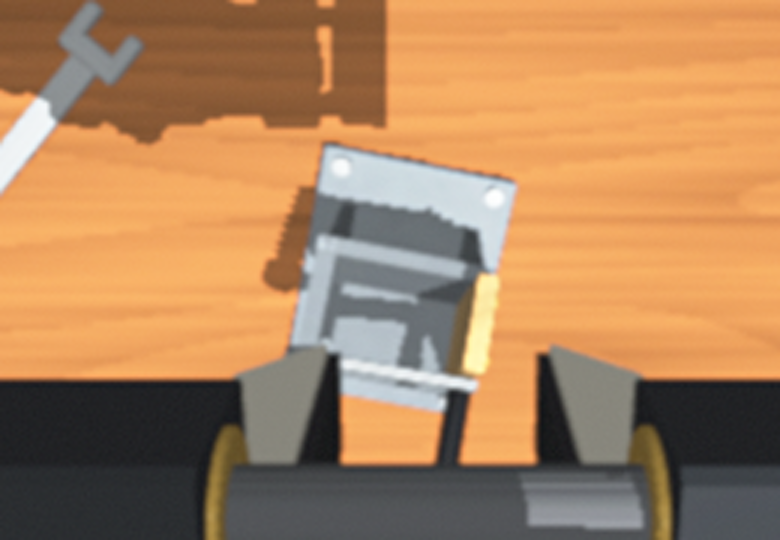

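>>> {"method": "arm_command", "body": {"rows": "4 0 0 -5.8 3.5; 4 -1 0 -5.8 3.5; 0 0 0 0 3.5; 0 0 0 0 3.5; 0 0 0 0 3.5"}}

```text
time_s: 4.75
ee_pos: [0.499, -0.2065, 0.3506]
eef_rot: [0.101, 0.995, 0.0, 0.0]
contact_force: [0.8, -0.5, 0.7]
opening: 0.0349
gripper_force: 0.0
```

```bash
python3 - <<'E'
from h import *
T=wT(); im=save('wrist','w3'); np.save('w3T.npy',T)
s=robot.read_state(); print(s['ee_pos'],s['eef_rot'],s['time_s'])
for t in('bed','keeper_pin'):
    for r in robot.trace('wrist',t): print(t,round(r['p'],2),np.round(r['point']), r['region'].sum(),atz('wrist',r['point'],.1,T).round(3))
c=im[100:260,240:440]; cv2.imwrite('pics/w3c.png',cv2.resize(c,None,fx=3.7,fy=3.7,interpolation=cv2.INTER_CUBIC)[:,:,::-1])
E
```

```text
[ 0.49907428 -0.20646634  0.3506806 ] [1.01090588e-01 9.94877084e-01 3.67309833e-04 3.80717392e-04] 4.8
bed 0.69 [323. 181.] 3533 [ 0.519 -0.213  0.1  ]
keeper_pin 0.76 [340. 192.] 733 [ 0.54  -0.193  0.1  ]
keeper_pin 0.63 [604. 136.] 1006 [0.536 0.175 0.1  ]
```

View pics/w3c.png

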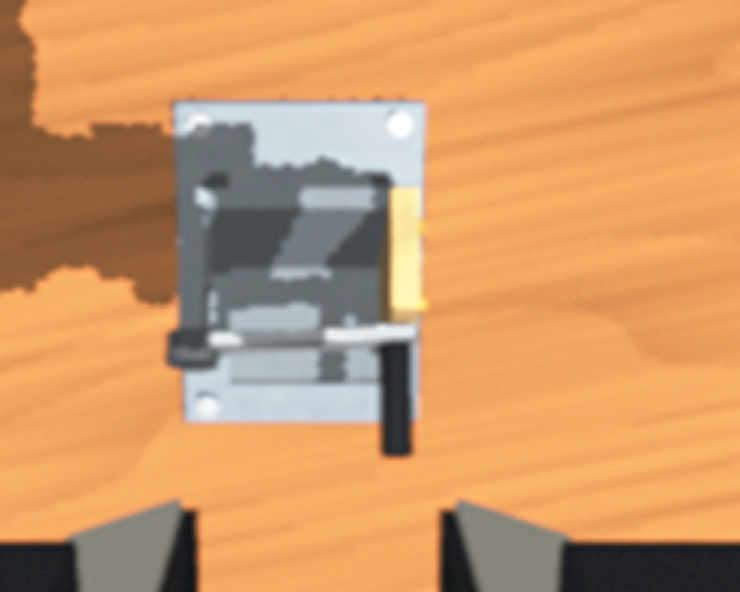

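```bash
cat >> h.py <<'E'
def bedT(x0,y0,yaw,z0=.035):
    T=np.eye(4); T[:3,:3]=Ro.from_euler('z',yaw).as_matrix()@Ro.from_euler('y',-np.pi/6).as_matrix(); T[:3,3]=[x0,y0,z0]; return T
def bp(B,p): return (B@np.r_[np.array(p)/1000.,1])[:3]
E
python3 - <<'E'
from h import *
from scipy.optimize import least_squares
T=np.load('w3T.npy')
c=lambda u,v:np.array([u/3.7+240,v/3.7+100])
obs=[((0,28.5,90),c(390,188)),((0,38.5,90),c(418,188)),((46,28.5,90),c(388,312)),((46,38.5,90),c(420,308))]
base=[((-1,-1),c(173,100)),((-1,1),c(426,102)),((1,-1),c(187,422)),((1,1),c(418,422))]
pin=[(57,c(396,350)),(96,c(397,453))]
def f(q,full=True):
    x0,y0,yaw,z0,th,bx,by=q; B=bedT(x0,y0,yaw,z0); r=[]
    for p,o in obs: r+=list(proj('wrist',bp(B,p),T)-o)
    for s,o in base:
        R=Ro.from_euler('z',yaw).as_matrix(); P=np.array([x0,y0,.01])+R@[bx+s[0]*.075,by+s[1]*.056,0]; r+=list(proj('wrist',P,T)-o)
    for x,o in pin:
        r+=list(proj('wrist',bp(B,(x,-45+76*np.cos(th),62+76*np.sin(th))),T)-o)
    r.append((z0-.035)/.002); r.append(th/.1)
    r+=list(proj('wrist',bp(B,(54,-45,62)),T)-c(195,350))
    return r
s=least_squares(f,[.52,-.21,-.2,.035,0,0,0],loss='soft_l1'); print(s.x.round(4)); print(np.round(s.fun,1))
B=bedT(*s.x[:4]); np.save('B.npy',B)
print(bp(B,(78,31,62)),bp(B,(23,28.5,45)))
for n in('scene','side'): print(n,proj(n,bp(B,(78,31,62))),proj(n,bp(B,(52,-45,62))))
E
```

```text
[ 0.5207 -0.211  -0.2016  0.0341  0.1464  0.0044 -0.0054]
[ 0.1 -0.3 -0.  -0.3  1.2 -1.   0.2  0.1 -0.1  0.   0.3 -0.7 -0.8  0.4
  0.4  0.3 -0.3  0.3 -0.1  0.9 -0.5  1.5 -0.8  0.3]
[ 0.56271964 -0.18791702  0.12676947] [ 0.52387999 -0.18253208  0.08454704]
scene [257.67211071 163.7342332 ] [240.74164976 149.7388569 ]
side [311.00683288 228.29740201] [300.56309664 245.04798819]
```

>>> {"method": "arm_command", "body": {"rows": "3.1 1 0 0 3.5; 3.1 0.9 -1 0 3.5; 0 0 -5.5 0 3.5; 0 0 -5.5 0 3.5; 0 0 -5.5 0 3.5; 0 0 -6 0 3.5; 0 0 0 0 3.5; 0 0 0 0 0; 0 0 0 0 0; 0 0 0 0 0", "force": 15}}

```text
time_s: 6.15
ee_pos: [0.563, -0.1882, 0.1172]
eef_rot: [0.101, 0.995, -0.0, 0.002]
contact_force: [-0.1, -2.8, 0.0]
opening: 0.0097
gripper_force: 0.9
```

```bash
python3 - <<'E'
from h import *
s=robot.read_state();print(s['ee_pos'],s['opening'],s['gripper_force'],s['contact_force'],s['time_s'])
B=np.load('B.npy'); Bi=np.linalg.inv(B)
g=Bi@np.r_[s['ee_pos'],1]; print('tcp in bed mm',g[:3]*1000)
# arc from 0.146
ps=[bp(B,(82,-45+76*np.cos(t),62+76*np.sin(t))) for t in np.r_[.146,.4,.7,1,1.3,1.6,1.9,2.2,2.5,2.7]]
print((np.diff(ps,axis=0)*100).round(2))
im=save('wrist','w4'); cv2.imwrite('pics/w4s.png',np.hstack([im[150:400,160:480],save('side','d4')[180:305,240:400].repeat(2,0).repeat(2,1)])[:,:,::-1])
E
```

```text
[ 0.56296266 -0.18823873  0.11718628] 0.009723050052653177 0.8824835075029114 [-0.07482535 -2.8337291   0.02937358] 6.15
tcp in bed mm [73.47037948 30.7334557  53.54945524]
[[-1.01 -0.32  1.61]
 [-1.19 -0.97  1.68]
 [-1.08 -1.52  1.3 ]
 [-0.87 -1.94  0.8 ]
 [-0.59 -2.18  0.24]
 [-0.25 -2.23 -0.35]
 [ 0.11 -2.08 -0.91]
 [ 0.46 -1.74 -1.38]
 [ 0.48 -0.9  -1.13]]
```

View pics/w4s.png

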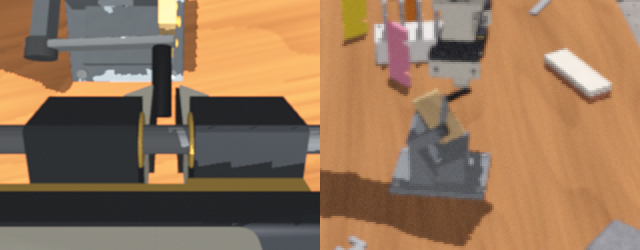

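```bash
python3 - <<'E'
from h import *
s=robot.read_state();print(s['ee_pos'],s['opening'],s['gripper_force'],s['contact_force'],s['time_s'])
B=np.load('B.npy')
print('tcp',proj('side',s['ee_pos']))
for th in(0,.15,.3): print(th,[proj('side',bp(B,(x,-45+76*np.cos(th),62+76*np.sin(th)))).round(1) for x in(54,96)],bp(B,(96,-45+76*np.cos(th),62+76*np.sin(th))))
im=cv2.imread('pics/d4.png')[195:265,270:340]; a=cv2.resize(im,None,fx=6,fy=6,interpolation=cv2.INTER_CUBIC)
w=cv2.imread('pics/w4.png')[170:310,250:390]; cv2.imwrite('pics/z4.png',np.hstack([a,cv2.resize(w,None,fx=2.6,fy=3,interpolation=cv2.INTER_CUBIC)]))
E
```

```text
[ 0.56249542 -0.18807453  0.11651624] 0.0026902772904912626 0.42544888565316796 [ 0.34805493 -2.11219074  1.36035609] 6.25
tcp [310.97813116 231.05707155]
0 [array([304.5, 231.1]), array([315.9, 226.2])] [ 0.5779925  -0.19103791  0.13576947]
0.15 [array([302.7, 228.5]), array([314. , 223.6])] [ 0.57225796 -0.19073714  0.14560518]
0.3 [array([300.7, 226.3]), array([312.2, 221.3])] [ 0.5663105  -0.19211535  0.15522   ]
```

View pics/z4.png

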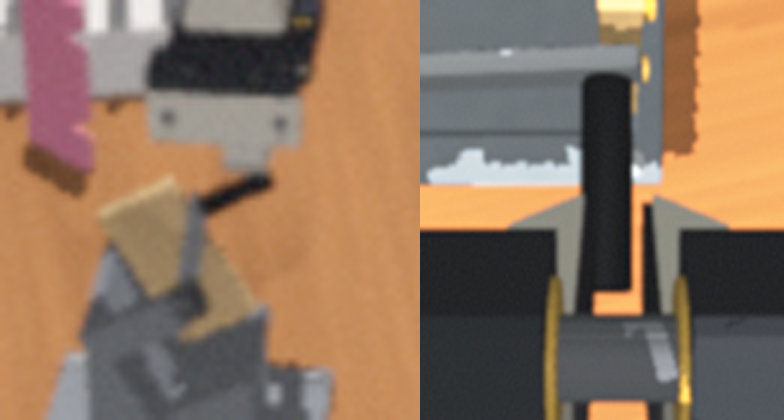

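>>> {"method": "arm_command", "body": {"rows": "0 0 0 0 3.5; 0 0 0 0 3.5; 0 0 0 0 3.5; 0 0 0 0 3.5; 0.3 0 -1.2 0 3.5; 0 0 -1.2 0 3.5; 0 0 0 0 0; 0 0 0 0 0; 0 0 0 0 0; 0 0 0 0 0"}}

```text
time_s: 7.5
ee_pos: [0.5639, -0.1907, 0.0915]
eef_rot: [0.102, 0.995, -0.002, 0.0]
contact_force: [-1.4, -8.3, -3.1]
opening: 0.0109
gripper_force: 15.0
```

```bash
python3 - <<'E'
from h import *
s=robot.read_state();print(s['ee_pos'],s['opening'],s['gripper_force'],s['contact_force'],s['time_s'])
im=save('side','d5'); s=robot.read_state();print(s['opening'],s['gripper_force'])
cv2.imwrite('pics/z5.png',cv2.resize(im[195:265,270:340],None,fx=6,fy=6,interpolation=cv2.INTER_CUBIC)[:,:,::-1])
E
```

```text
[ 0.56392686 -0.19071594  0.09153718] 0.010862085925348633 15.00016674399376 [-1.41267754 -8.25718658 -3.08613569] 7.5
0.011661955462609501 15.000143051147461
```

>>> {"method": "arm_command", "body": {"rows": "-0.5 -0.16 0.8 0 0; -0.5 -0.16 0.8 0 0; -0.6 -0.48 0.84 0 0; -0.6 -0.49 0.84 0 0; -0.54 -0.76 0.65 0 0; -0.54 -0.76 0.65 0 0; -0.43 -0.97 0.4 0 0; -0.43 -0.97 0.4 0 0; -0.3 -1.09 0.12 0 0; -0.3 -1.09 0.12 0 0"}}

```text
time_s: 8.8
ee_pos: [0.5177, -0.2563, 0.1495]
eef_rot: [0.101, 0.995, 0.001, 0.001]
contact_force: [1.4, 3.6, 3.8]
opening: 0.0111
gripper_force: 15.0
```

>>> {"method": "arm_command", "body": {"rows": "-0.12 -1.12 -0.17 0 0; -0.12 -1.12 -0.17 0 0; 0.05 -1.04 -0.45 0 0; 0.05 -1.04 -0.45 0 0; 0.23 -0.87 -0.69 0 0; 0.23 -0.87 -0.69 0 0; 0.24 -0.45 -0.56 0 0; 0 0 0 0 0"}}

```text
time_s: 9.8
ee_pos: [0.5235, -0.3238, 0.1159]
eef_rot: [0.102, 0.995, -0.001, 0.001]
contact_force: [1.9, -4.7, 3.1]
opening: 0.0113
gripper_force: 15.0
```

```bash
python3 - <<'E'
from h import *
s=robot.read_state();print(s['ee_pos'],s['opening'],s['gripper_force'],s['contact_force'],s['time_s'])
B=np.load('B.npy'); p=np.array(s['ee_pos'])+[0,0,.04]; q=(np.linalg.inv(B)@np.r_[p,1])[:3]*1000; print(q, np.arctan2(q[2]-62,q[1]+45))
im=save('side','d6'); im2=save('scene','s6')
cv2.imwrite('pics/z6.png',np.hstack([cv2.resize(a,(390,390),interpolation=cv2.INTER_CUBIC) for a in (im[195:273,270:348],im2[120:198,210:288])])[:,:,::-1])
E
```

```text
[ 0.52346491 -0.32378663  0.11588582] 0.011340691531698154 15.000921338796616 [ 1.87814742 -4.72161588  3.13303831] 9.8
[  82.80834944 -109.97780031   92.84456286] 2.69839412939809
```

View pics/z6.png

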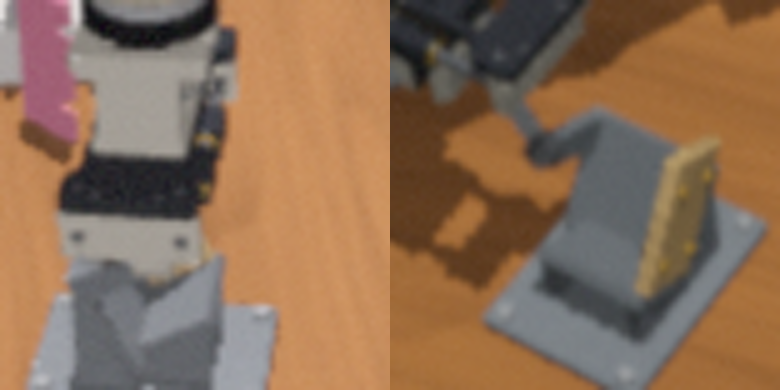

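>>> {"method": "arm_command", "body": {"rows": "0 0 0 0 3.5; 0 0 0 0 3.5; 0 0 0 0 3.5; 0 0 5 0 3.5; 0 0 5.5 0 3.5; 0 0 5.5 0 3.5; 1.6 5.6 0 5.8 2; 1.5 5.7 0 5.8 1; 1.5 5.7 0 0 0; 1.5 5.7 0 0 0", "force": 30}}

```text
time_s: 11.15
ee_pos: [0.5839, -0.0928, 0.2756]
eef_rot: [0.0, 1.0, 0.0, -0.0]
contact_force: [1.1, -0.7, -1.2]
opening: 0.0011
gripper_force: 0.0
```

>>> {"method": "arm_command", "body": {"rows": "1.5 5.7 0 0 0; 0 0 -5.5 0 0; 0 0 -5.5 0 0; 0 0 -6 0 0; 0 0 -6 0 0; 0 0 -4 0 0; 0 0 -1 0 0; 0 0 0 0 0"}}

```text
time_s: 12.15
ee_pos: [0.5991, -0.038, -0.0039]
eef_rot: [0.0, 1.0, -0.0, -0.0]
contact_force: [0.0, 0.1, 0.1]
opening: 0.0005
gripper_force: 0.0
```

>>> {"method": "arm_command", "body": {"rows": "0 0 -0.5 0 0; 0 0 -0.5 0 0; 0 0 -0.2 0 0; 0 0 -0.2 0 0; 0 0 0 0 0"}}

```text
time_s: 12.78
ee_pos: [0.5989, -0.0379, -0.0184]
eef_rot: [0.0, 1.0, 0.0, -0.0]
contact_force: [-0.5, -0.1, -0.1]
opening: 0.0004
gripper_force: 0.0
```

>>> {"method": "arm_command", "body": {"rows": "0 0 -0.2 0 0; 0 0 -0.2 0 0; 0 0 -0.2 0 0; 0 0 -0.2 0 0; 0 0 -0.2 0 0"}}

```text
time_s: 13.4
ee_pos: [0.5989, -0.0379, -0.0285]
eef_rot: [0.0, 1.0, 0.0, -0.0]
contact_force: [0.2, 0.4, 0.3]
opening: 0.0006
gripper_force: 0.0
```

>>> {"method": "arm_command", "body": {"rows": "0 0 -0.2 0 0; 0 0 -0.1 0 0; 0 0 -0.1 0 0; 0 0 -0.1 0 0"}}

```text
time_s: 13.9
ee_pos: [0.599, -0.0379, -0.0314]
eef_rot: [0.0, 1.0, 0.001, 0.0]
contact_force: [-11.6, 1.7, 35.3]
opening: 0.0003
gripper_force: 17.8
```

>>> {"method": "arm_command", "body": {"rows": "0 0 5.5 0 0; 0 0 6 0 2; 0 0 6 0 4; 0 0 6 0 6; 0 0 6 0 8; 0 0 6 0 8; -2.5 5.5 0 0 8; -2.5 5.5 0 0 8; -2.5 5.5 0 0 8; -2.5 5.5 0 0 8"}}

```text
time_s: 15.15
ee_pos: [0.4978, 0.1836, 0.3218]
eef_rot: [0.0, 1.0, 0.0, 0.0]
contact_force: [1.2, 0.8, 0.3]
opening: 0.0793
gripper_force: 0.0
```

>>> {"method": "arm_command", "body": {"rows": "0 0 0 0 8; 0 0 0 0 8"}}

```text
time_s: 15.4
ee_pos: [0.499, 0.1816, 0.3217]
eef_rot: [0.0, 1.0, -0.0, 0.0]
contact_force: [0.2, -0.5, -0.6]
opening: 0.0797
gripper_force: 0.0
```

```bash
python3 - <<'E'
from h import *
T=wT(); im=save('wrist','w7'); np.save('w7T.npy',T)
s=robot.read_state(); print(s['ee_pos'],s['eef_rot'],s['opening'],s['time_s'])
for t in('rack','knife1','knife1_edge'):
    for r in robot.trace('wrist',t): print(t,round(r['p'],2),np.round(r['point']), r['region'].sum(),atz('wrist',r['point'],.1,T).round(3))
c=im[90:270,240:420]; cv2.imwrite('pics/w7c.png',cv2.resize(c,None,fx=3.3,fy=3.3,interpolation=cv2.INTER_CUBIC)[:,:,::-1])
E
```

```text
[0.49937762 0.18084785 0.32173763] [ 8.93111604e-04  9.99999568e-01 -1.95998421e-04  1.69638394e-04] 0.07988779873622215 15.45
rack 0.81 [328. 138.] 3123 [0.458 0.186 0.1  ]
knife1 0.96 [249. 139.] 638 [0.459 0.086 0.1  ]
knife1 0.74 [324. 121.] 387 [0.437 0.181 0.1  ]
knife1 0.74 [404. 155.] 509 [0.48  0.285 0.1  ]
knife1 0.72 [328. 172.] 729 [0.503 0.187 0.1  ]
knife1 0.69 [325. 195.] 848 [0.533 0.183 0.1  ]
knife1 0.67 [392.  70.] 1273 [0.379 0.263 0.1  ]
knife1 0.64 [326. 145.] 555 [0.467 0.183 0.1  ]
knife1_edge 0.78 [402. 152.] 492 [0.476 0.281 0.1  ]
knife1_edge 0.77 [246. 136.] 634 [0.456 0.081 0.1  ]
knife1_edge 0.58 [325. 143.] 567 [0.465 0.183 0.1  ]
knife1_edge 0.44 [328. 135.] 2668 [0.455 0.187 0.1  ]
```

View pics/w7c.png

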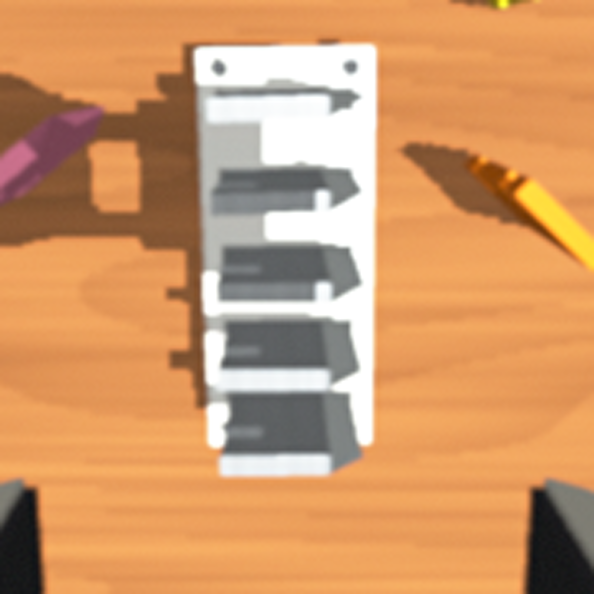

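```bash
python3 - <<'E'
from h import *
T=np.load('w7T.npy')
c=lambda u,v:np.array([u/3.3+240,v/3.3+90])
for l,r,v in((207,359,108),(212,360,202),(219,360,291),(220,360,379),(219,361,465)):
    a=atz('wrist',c(l,v),.128,T);b=atz('wrist',c(r,v-0),.128,T); print(((a+b)/2).round(4),np.linalg.norm(a-b).round(4))
for q in((196,45),(376,45),(208,445),(372,445)): print(atz('wrist',c(*q),.048,T).round(4))
B=np.load('B.npy')
for k in range(5):
    x=4+8*k; print(k, 'rest top pt z=110:',bp(B,(x,0,110)).round(4),'bottom',bp(B,(x,0,0)).round(4))
E
```

```text
[0.4385 0.1835 0.128 ] 0.054
[0.4717 0.1846 0.128 ] 0.0539
[0.5048 0.1859 0.128 ] 0.0526
[0.539  0.1861 0.128 ] 0.0535
[0.5742 0.1861 0.128 ] 0.0556
[0.4158 0.1468 0.048 ]
[0.4158 0.2228 0.048 ]
[0.5956 0.1481 0.048 ]
[0.5957 0.2253 0.048 ]
0 rest top pt z=110: [ 0.4702 -0.2007  0.1313] bottom [ 0.5241 -0.2117  0.0361]
1 rest top pt z=110: [ 0.477  -0.202   0.1353] bottom [ 0.5309 -0.2131  0.0401]
2 rest top pt z=110: [ 0.4838 -0.2034  0.1393] bottom [ 0.5377 -0.2144  0.0441]
3 rest top pt z=110: [ 0.4906 -0.2048  0.1433] bottom [ 0.5445 -0.2158  0.0481]
4 rest top pt z=110: [ 0.4974 -0.2062  0.1473] bottom [ 0.5512 -0.2172  0.0521]
```

>>> {"method": "arm_command", "body": {"rows": "-3 0.1 0 0.8 7.5; -3.1 0.15 0 0 7.5; 0 0 -6 0 7.5; 0 0 -6 0 7.5; 0 0 -5 0 7.5; 0 0 -3.5 0 7.5; 0 0 0 0 7.5; 0 0 0 0 7.5", "force": 30}}

```text
time_s: 16.6
ee_pos: [0.4391, 0.1844, 0.1179]
eef_rot: [-0.006, 1.0, 0.0, 0.001]
contact_force: [1.1, -0.4, 0.6]
opening: 0.0747
gripper_force: 0.0
```

```bash
python3 - <<'E'
from h import *
s=robot.read_state(); print(s['ee_pos'],s['opening'],s['time_s'])
T=wT(); im=save('wrist','w8'); np.save('w8T.npy',T)
for P in((.4385-.004,.1555,.128),(.4385+.004,.1555,.128),(.4385,.2115,.128)): print(proj('wrist',P,T))
for P in((.4385-.004,.1555,.128),(.4385+.004,.1555,.128),(.4385,.2115,.128)):
    cv2.circle(im,tuple(int(round(v)) for v in proj('wrist',P,T)),2,(255,0,0),1)
cv2.imwrite('pics/w8c.png',cv2.resize(im[60:300,170:490],None,fx=2.4,fy=2.4,interpolation=cv2.INTER_CUBIC)[:,:,::-1])
E
```

```text
[0.43906854 0.18438923 0.11788129] 0.07470340569419161 16.6
[275.03502613 231.32606961]
[275.4698067 243.576541 ]
[367.59276375 238.45017894]
```

View pics/w8c.png

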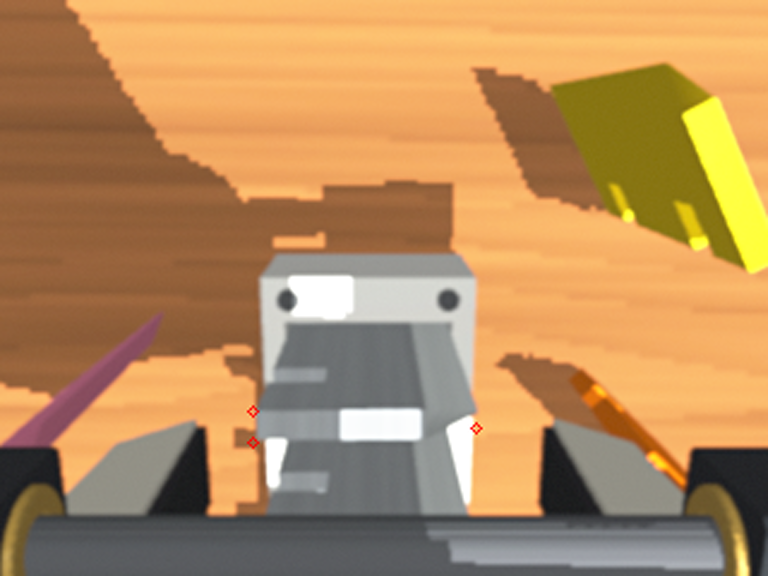

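>>> {"method": "arm_command", "body": {"rows": "0 0.1 -2.1 0 7.5; 0 0 -2 0 7.5; 0 0 0 0 5; 0 0 0 0 5; 0 0 0 0 5; 0 0 0 0 5; 0 0 1 0 5; 0 0 1.5 0 5; 0 0 2 0 5; 0 0 2 0 5", "force": 30}}

```text
time_s: 17.9
ee_pos: [0.4378, 0.1857, 0.1421]
eef_rot: [-0.007, 1.0, 0.0, 0.0]
contact_force: [0.2, 0.7, -3.6]
opening: 0.0547
gripper_force: 29.9
```

>>> {"method": "arm_command", "body": {"rows": "0 0 4 0 5; 0 -1 5 0 5; 0.8 -5 1 -1.5 5; 1.1 -5.5 0 -2 5; 1.2 -5.5 0 -2 5; 1.2 -5.5 0 -2 5; 1.2 -5.5 0 -2 5; 1.2 -5 0 -2 5; 1.2 -4 0 -0.9 5; 0.7 -3 0 0 5"}}

```text
time_s: 19.15
ee_pos: [0.5239, -0.2161, 0.2414]
eef_rot: [0.102, 0.995, -0.0, 0.0]
contact_force: [0.4, 0.0, -4.0]
opening: 0.0549
gripper_force: 29.9
```

>>> {"method": "arm_command", "body": {"rows": "0 0 0 0 5; 0 0 0 0 5; 0 0 0 0 5"}}

```text
time_s: 19.52
ee_pos: [0.524, -0.213, 0.2409]
eef_rot: [0.1, 0.995, 0.001, 0.0]
contact_force: [1.0, 0.3, -3.4]
opening: 0.055
gripper_force: 29.9
```

```bash
python3 - <<'E'
from h import *
s=robot.read_state(); print(s['ee_pos'],Ro.from_quat(s['eef_rot']).as_matrix()[:,1],s['opening'],s['time_s'],s['contact_force'])
T=wT(); im=save('wrist','w9'); d=save('side','d9'); np.save('w9T.npy',T)
cv2.imwrite('pics/z9.png',np.hstack([cv2.resize(im[80:300,200:460],(468,396)),cv2.resize(d[180:280,270:350],(317,396),interpolation=cv2.INTER_CUBIC)])[:,:,::-1])
B=np.load('B.npy');print(bp(B,(10,-3,0)))
E
```

```text
[ 0.52398012 -0.21297253  0.24085686] [0.19965346 0.97986602 0.00103673] 0.055020881036077086 19.525 [ 0.95810632  0.315641   -3.42427301]
[ 0.52858759 -0.21564497  0.0390759 ]
```

View pics/z9.png

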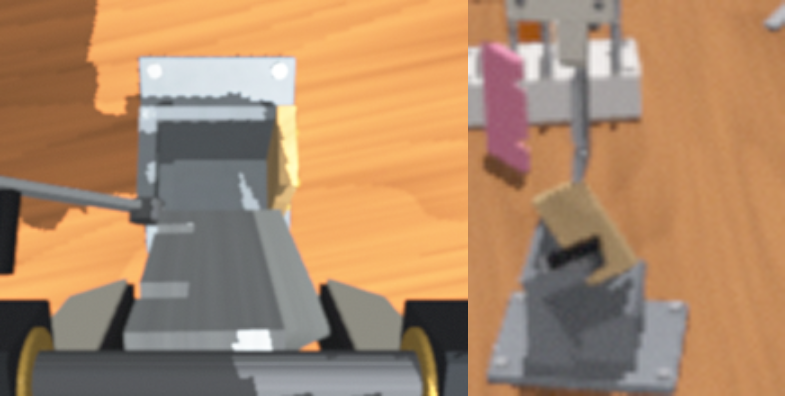

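>>> {"method": "arm_command", "body": {"rows": "0.07 -0.19 -3 0 5; 0 0 -4 0 5; 0 0 -3 0 5; 0 0 -2 0 5; 0 0 -0.5 0 5; 0 0 0 0 5; 0 0 -0.3 0 5; 0 0 -0.2 0 5; 0 0 -0.2 0 5; 0 0 0 0 5"}}

```text
time_s: 20.88
ee_pos: [0.5246, -0.2163, 0.1086]
eef_rot: [0.101, 0.995, 0.0, -0.0]
contact_force: [0.2, 0.8, -4.1]
opening: 0.0551
gripper_force: 29.9
```

>>> {"method": "arm_command", "body": {"rows": "0 0 -0.1 0 5; 0 0 -0.1 0 5; 0 0 -0.1 0 5; 0 0 0 0 5"}}

```text
time_s: 21.38
ee_pos: [0.5265, -0.2171, 0.1076]
eef_rot: [0.101, 0.995, -0.0, 0.002]
contact_force: [-1.1, 1.1, 13.7]
opening: 0.0548
gripper_force: 30.0
```

>>> {"method": "arm_command", "body": {"rows": "-0.47 0.1 0 0 5; -0.47 0.1 -0.03 0 5; -0.93 0.19 -0.12 0 5; -0.93 0.19 -0.2 0 5; -0.93 0.19 -0.28 0 5; 0 0 0 0 5"}}

```text
time_s: 22.12
ee_pos: [0.4863, -0.2086, 0.099]
eef_rot: [0.102, 0.995, 0.0, -0.0]
contact_force: [0.5, -3.4, 1.9]
opening: 0.0552
gripper_force: 30.0
```

>>> {"method": "arm_command", "body": {"rows": "-0.93 0.19 -0.36 0 5; -0.5 0.1 -0.23 0 5; -0.4 0.08 -0.2 0 5; 0 0 0 0 5"}}

```text
time_s: 22.62
ee_pos: [0.4689, -0.2045, 0.0912]
eef_rot: [0.101, 0.995, 0.0, -0.0]
contact_force: [2.3, -2.1, -3.2]
opening: 0.0547
gripper_force: 30.0
```

```bash
cat >> h.py <<'E'
def st():
    s=robot.read_state(); B=np.load('B.npy'); p=np.array(s['ee_pos']); ps=-.2016
    R=Ro.from_euler('z',ps).as_matrix(); q=R.T@(p-[.5207,-.2110,0])
    print('t',s['time_s'],'p',p.round(4),'stand mm',(q*1000).round(1),'yaw',round(np.degrees(np.arctan2(*(Ro.from_quat(s['eef_rot']).as_matrix()[[1,0],1]))),2),'open',round(s['opening'],4),'f',np.round(s['contact_force'],1),'tau',np.round(s['wrist_torque'],2))
E
python3 -c "
from h import *
st()
T=wT(); im=save('wrist','w10'); np.save('w10T.npy',T)
save('side','d10'); save('scene','s10'); st()"
```

```text
t 22.625 p [ 0.4689 -0.2045  0.0912] stand mm [-52.   -4.   91.2] yaw 78.4 open 0.0547 f [ 2.3 -2.1 -3.2] tau [-0.6  -0.7  -0.16]
t 22.775 p [ 0.4692 -0.2047  0.0914] stand mm [-51.7  -4.1  91.4] yaw 78.41 open 0.0551 f [ 3.4 -1.8 -3.6] tau [-0.44 -0.7  -0.13]
```

>>> {"method": "arm_command", "body": {"rows": "-0.1 0.02 -0.05 0 5; 0 0 0 0 6; 0 0 0 0 7.5; 0 0 0 0 7.5; 0 0 3 0 7.5; 0 0 5 0 7.5; 0 0 6 0 7.5; 2 0 6 0 7.5; 3 0 4 0 7.5; 0 0 0 0 7.5"}}

```text
time_s: 24.02
ee_pos: [0.5207, -0.2047, 0.3328]
eef_rot: [0.1, 0.995, -0.001, 0.002]
contact_force: [0.0, -0.6, -0.6]
opening: 0.0746
gripper_force: 0.0
```

```bash
cat >> h.py <<'E'
KN=np.array([[x,y,z] for x in(-4,4) for y in(-28,15) for z in(0,120)]+[[0,28,z] for z in(0,120)],float)
def sil(cam,B,k,dx=0,dy=0,dz=0,rx=0,ry=0,T=None,n0=0):
    # union silhouette of knives n0..k-1 piled ; last gets offsets (mm, rad)
    m=np.zeros((400,640),np.uint8)
    for i in range(n0,k):
        P=KN.copy()
        if i==k-1: P=Ro.from_euler('xy',[rx,ry]).apply(P)+[dx,dy,dz]
        P=P+[4+8*i,0,0]
        uv=np.array([proj(cam,bp(B,p),T) for p in P]).astype(np.float32)
        cv2.fillConvexPoly(m,cv2.convexHull(uv).astype(np.int32),1)
    return m.astype(bool)
E
python3 - <<'E'
from h import *
st(); B=np.load('B.npy')
T=wT(); im=save('wrist','w11'); np.save('w11T.npy',T)
R=[r for r in robot.trace('wrist','knife1')]
m0=sil('wrist',B,1,T=T); print('model',m0.sum())
for r in R:
    i=(r['region']&m0).sum(); print(round(r['p'],2),np.round(r['point']),r['region'].sum(),'iou',round(i/(r['region']|m0).sum(),2))
best=max(R,key=lambda r:(r['region']&m0).sum()/(r['region']|m0).sum())['region']; np.save('reg11.npy',best)
import itertools
res=[]
for dx,dy,ry in itertools.product((-4,0,4,8),(-8,-4,0),(-.1,0,.1,.2,.3,.5)):
    m=sil('wrist',B,1,dx,dy,0,0,ry,T=T); res.append(((m&best).sum()/(m|best).sum(),dx,dy,ry))
print(sorted(res)[-6:])
E
```

```text
t 24.025 p [ 0.5207 -0.2047  0.3328] stand mm [ -1.3   6.2 332.8] yaw 78.5 open 0.0746 f [ 0.  -0.6 -0.6] tau [0.01 0.03 0.01]
model 1821
0.73 [611. 148.] 1087 iou 0.0
0.69 [316. 144.] 1734 iou 0.89
0.68 [526.  75.] 1985 iou 0.0
0.64 [608. 122.] 825 iou 0.0
0.62 [607.  69.] 701 iou 0.0
0.59 [612.  96.] 781 iou 0.0
0.55 [633.  53.] 67 iou 0.0
[(np.float64(0.8056823947234906), -4, 0, 0), (np.float64(0.8151950718685832), 4, 0, 0), (np.float64(0.8246153846153846), 4, -4, 0), (np.float64(0.8274987316083207), -4, -4, 0), (np.float64(0.8889479277364506), 0, 0, 0), (np.float64(0.9002638522427441), 0, -4, 0)]
```

>>> {"method": "arm_command", "body": {"rows": "-0.3 5.5 0 1.8 7.5; -0.3 5.5 0 1.8 7.5; -0.3 5.5 0 1.8 7.5; -0.3 5.5 -0.2 1.8 7.5; -0.3 5.5 -0.2 1.8 7.5; -0.3 5.5 -0.3 1.8 7.5; -0.3 5.5 -0.3 1.6 7.5; 0 0 0 0 7.5; 0 0 0 0 7.5"}}

```text
time_s: 25.25
ee_pos: [0.496, 0.1789, 0.3192]
eef_rot: [-0.006, 1.0, -0.001, -0.001]
contact_force: [-0.0, -0.2, 0.0]
opening: 0.075
gripper_force: 0.0
```

```bash
cat > rk.py <<'E'
from h import *
from scipy.optimize import minimize
import sys
def run(slots,c0=(.5053,.1854,.014),tag='r'):
    s=robot.read_state(); T=wT(); save('wrist',tag); st()
    U=np.zeros((400,640),bool); tops=[]
    def model(q):
        m=np.zeros((400,640),np.uint8); R=Ro.from_euler('z',q[2])
        for sx in slots:
            P=R.apply((KN+[sx,0,8])/1000)+[q[0],q[1],0]
            uv=np.array([proj('wrist',p,T) for p in P]).astype(np.float32)
            cv2.fillConvexPoly(m,(cv2.convexHull(uv)*8).round().astype(np.int32),1,shift=3)
        return m.astype(bool)
    W=cv2.dilate(model(c0).astype(np.uint8),np.ones((55,55)))>0
    for r in robot.trace('wrist','knife1'):
        uv=r['point']; p=atz('wrist',uv,.1,T)
        if abs(p[1]-c0[1])<.06 and abs(p[0]-c0[0])<.14 and r['region'].sum()<2500: U|=r['region']; tops.append((round(r['p'],2),np.round(uv),p[:2].round(3)))
    print(len(tops),tops)
    f=lambda q:-(model(q)&U).sum()/max(1,(model(q)|U).sum())
    best=min((minimize(f,np.array(c0)+[dx,dy,0],method='Nelder-Mead',options=dict(initial_simplex=np.array(c0)+[dx,dy,0]+np.array([[0,0,0],[.006,0,0],[0,.006,0],[0,0,.05]]),maxfev=120)) for dx in(-.017,0,.017) for dy in(-.03,0,.03)),key=lambda r:r.fun)
    q=best.x; print('rack',q.round(4),'iou',-round(best.fun,3),'nominal iou',-round(f(c0),3))
    tc=np.array(s['ee_pos'])
    for sx in slots: k=np.r_[q[:2],0]+Ro.from_euler('z',q[2]).apply([sx/1000,0,0]); print(sx,k[:2].round(4),'shift cm',((k-tc)[:2]*100).round(2),'dz to .077',round((.077-tc[2])*100,2))
E
python3 -c "
from rk import *
run([-34,0,34,68],tag='w12')"
```

```text
t 25.3 p [0.4964 0.1784 0.3197] stand mm [-101.7  376.6  319.7] yaw 90.66 open 0.075 f [ 0.5 -1.1  0.8] tau [-0.02  0.07 -0.05]
4 [(0.89, array([327., 197.]), array([0.533, 0.183])), (0.74, array([329., 224.]), array([0.571, 0.186])), (0.73, array([330., 149.]), array([0.469, 0.186])), (0.64, array([329., 176.]), array([0.504, 0.185]))]Traceback (most recent call last):
  File "<string>", line 3, in <module>
    run([-34,0,34,68],tag='w12')
    ~~~^^^^^^^^^^^^^^^^^^^^^^^^^
  File "rk.py", line 20, in run
    best=min((minimize(f,np.array(c0)+[dx,dy,0],method='Nelder-Mead',options=dict(initial_simplex=np.array(c0)+[dx,dy,0]+np.array([[0,0,0],[.006,0,0],[0,.006,0],[0,0,.05]]),maxfev=120)) for dx in(-.017,0,.017) for dy in(-.03,0,.03)),key=lambda r:r.fun)
  File "rk.py", line 20, in <genexpr>
    best=min((minimize(f,np.array(c0)+[dx,dy,0],method='Nelder-Mead',options=dict(initial_simplex=np.array(c0)+[dx,dy,0]+np.array([[0,0,0],[.006,0,0],[0,.006,0],[0,0,.05]]),maxfev=120)) for dx in(-.017,0,.017) for dy in(-.03,0,.03)),key=lambda r:r.fun)
              ~~~~~~~~^^^^^^^^^^^^^^^^^^^^^^^^
[... 177 characters left out ...]
0, args, callback, bounds=bounds,
                               **options)
    fxe = func(xe)
    fx = function(np.copy(x), *(wrapper_args + args))
  File "rk.py", line 19, in <lambda>
    f=lambda q:-(model(q)&U).sum()/max(1,(model(q)|U).sum())
                 ~~~~~^^^
  File "rk.py", line 11, in model
    uv=np.array([proj('wrist',p,T) for p in P]).astype(np.float32)
                 ~~~~^^^^^^^^^^^^^
  File "h.py", line 8, in proj
    K,c=cal(n); T=np.array(c['T']) if T is None else T
        ~~~^^^
  File "h.py", line 6, in cal
    c=robot.get_calibration(n); K=np.array([[c['fx'],0,c['cx']],[0,c['fy'],c['cy']],[0,0,1]]); return K,c
ValueError: time passes only in moves, steps and waits
```

```bash
sed -i 's/^def cal(n):/from functools import lru_cache\n@lru_cache(None)\ndef cal(n):/' h.py
time python3 -c "
from rk import *
run([-34,0,34,68],tag='w13')"
```

```text
t 25.4 p [0.4968 0.1784 0.3201] stand mm [-101.3  376.7  320.1] yaw 90.62 open 0.0749 f [-0.6  0.6 -1.2] tau [-0.01  0.04  0.03]
4 [(0.95, array([330., 173.]), array([0.501, 0.185])), (0.81, array([330., 222.]), array([0.569, 0.187])), (0.65, array([328., 148.]), array([0.468, 0.182])), (0.55, array([328., 198.]), array([0.534, 0.183]))]
rack [ 0.5047  0.186  -0.001 ] iou 0.849 nominal iou 0.827
-34 [0.4707 0.186 ] shift cm [-2.6   0.78] dz to .077 -24.29
0 [0.5047 0.186 ] shift cm [0.8  0.77] dz to .077 -24.29
34 [0.5387 0.1859] shift cm [4.2  0.77] dz to .077 -24.29
68 [0.5727 0.1859] shift cm [7.6  0.77] dz to .077 -24.29
real	0m3.044s
user	0m2.671s
sys	0m0.056s
```

>>> {"method": "arm_command", "body": {"rows": "-2.55 0.72 -3 0 7.5; 0 0 -6 0 7.5; 0 0 -6 0 7.5; 0 0 -5 0 7.5; 0 0 -4.3 0 7.5; 0 0 0 0 7.5; 0 0 0 0 5; 0 0 0 0 5; 0 0 0 0 5; 0 0 0 0 5", "force": 30}}

```text
time_s: 26.7
ee_pos: [0.4727, 0.187, 0.0788]
eef_rot: [-0.006, 1.0, 0.0, 0.001]
contact_force: [1.1, -3.7, 7.1]
opening: 0.0549
gripper_force: 30.1
```

>>> {"method": "arm_command", "body": {"rows": "0 0 1 0 5; 0 0 1.5 0 5; 0 0 2.5 0 5; 0 0 4 0 5; 0 -1 5 0 5; 0.5 -5 2.2 -1.5 5; 0.7 -5.5 0 -2 5; 0.8 -5.5 0 -2 5; 0.8 -5.5 0 -2 5; 0.9 -5.5 0 -2 5"}}

```text
time_s: 27.95
ee_pos: [0.5082, -0.0938, 0.2403]
eef_rot: [0.076, 0.997, 0.001, 0.0]
contact_force: [1.8, 0.3, -4.0]
opening: 0.0549
gripper_force: 29.9
```

>>> {"method": "arm_command", "body": {"rows": "0.9 -5.2 0 -2 5; 0.8 -4.2 0 -0.7 5; 0.5 -2.9 0 0 5; 0 0 0 0 5; 0 0 0 0 5; 0 0 0 0 5"}}

```text
time_s: 28.7
ee_pos: [0.5305, -0.2139, 0.2394]
eef_rot: [0.098, 0.995, 0.001, 0.0]
contact_force: [0.2, 0.6, -4.1]
opening: 0.0549
gripper_force: 29.9
```

```bash
python3 -c "
from h import *
st()"
```

```text
t 28.7 p [ 0.5305 -0.2139  0.2394] stand mm [ 10.2  -0.9 239.4] yaw 78.7 open 0.0549 f [ 0.2  0.6 -4.1] tau [-0.01 -0.03 -0.05]
```

>>> {"method": "arm_command", "body": {"rows": "0.23 -0.25 -3 -0.3 5; 0 0 -4 0 5; 0 0 -3 0 5; 0 0 -2 0 5; 0 0 -0.3 0 5; 0 0 -0.2 0 5; 0 0 -0.2 0 5; 0 0 0 0 5"}}

```text
time_s: 29.7
ee_pos: [0.5345, -0.2183, 0.1144]
eef_rot: [0.102, 0.995, 0.0, 0.002]
contact_force: [-0.1, 0.8, 6.8]
opening: 0.0549
gripper_force: 29.9
```

>>> {"method": "arm_command", "body": {"rows": "-0.47 0.14 0 0 5; -0.47 0.14 -0.04 0 5; -0.93 0.22 -0.12 0 5; -0.93 0.22 -0.2 0 5; -0.93 0.2 -0.28 0 5; -0.93 0.19 -0.36 0 5; -0.5 0.1 -0.24 0 5; -0.4 0.08 -0.2 0 5; 0 0 0 0 5; 0 0 0 0 5"}}

```text
time_s: 30.95
ee_pos: [0.4792, -0.2055, 0.0987]
eef_rot: [0.102, 0.995, -0.0, 0.002]
contact_force: [5.7, -2.6, 2.3]
opening: 0.055
gripper_force: 32.8
```

```bash
python3 -c "
from h import *
st()"
```

```text
t 30.95 p [ 0.4792 -0.2055  0.0987] stand mm [-41.7  -2.9  98.7] yaw 78.34 open 0.055 f [ 5.7 -2.6  2.3] tau [-0.65 -1.4   0.07]
```

>>> {"method": "arm_command", "body": {"rows": "-0.05 0.01 -0.1 0 5; 0 0 0 0 6; 0 0 0 0 7.5; 0 0 0 0 7.5; 0 0 3 0 7.5; 0 0 5 0 7.5; 0 0 6 0 7.5; 2 0 5 0 7.5; 2 0 4 0 7.5; 0 0 0 0 7.5"}}

```text
time_s: 32.2
ee_pos: [0.5185, -0.2052, 0.329]
eef_rot: [0.101, 0.995, -0.0, 0.002]
contact_force: [0.4, 0.2, -0.2]
opening: 0.075
gripper_force: 0.0
```

```bash
cat > pl.py <<'E'
from h import *
from scipy.optimize import minimize
def run(k,tag):
    st(); B=np.load('B.npy'); T=wT(); im=save('wrist',tag)
    full=sil('wrist',B,k,T=T); W=cv2.dilate(full.astype(np.uint8),np.ones((41,41)))>0
    U=np.zeros((400,640),bool)
    for r in robot.trace('wrist','knife1'):
        if (r['region']&full).sum()>.5*r['region'].sum(): U|=r['region']; print(round(r['p'],2),np.round(r['point']),r['region'].sum(),'iou with pile',round((r['region']&full).sum()/(r['region']|full).sum(),3),[round((r['region']&sil('wrist',B,j+1,T=T,n0=j)).sum()/(r['region']|sil('wrist',B,j+1,T=T,n0=j)).sum(),2) for j in range(k)])
    f=lambda q:-(lambda m:(m&U).sum()/(m|U).sum())(sil('wrist',B,k,q[0],q[1],0,0,q[2]/50,T=T))
    x0=np.zeros(3); b=minimize(f,x0,method='Nelder-Mead',options=dict(initial_simplex=np.array([[0,0,0],[5,0,0],[0,-5,0],[0,0,5.]]),maxfev=150))
    print('pile iou',-f(x0),'fit last dx,dy mm',b.x[:2].round(1),'ry',(b.x[2]/50).round(3),-b.fun)
E
python3 -c "
from pl import *
run(2,'w14')"
```

```text
t 32.2 p [ 0.5185 -0.2052  0.329 ] stand mm [ -3.3   5.3 329. ] yaw 78.36 open 0.075 f [ 0.4  0.2 -0.2] tau [0.01 0.02 0.02]
0.95 [320. 149.] 2119 iou with pile 0.843 [np.float64(0.77), np.float64(0.78)]
pile iou 0.8432738354375272 fit last dx,dy mm [ 7.9 -0.4] ry -0.146 0.9237140366172624
```

```bash
python3 - <<'E'
from h import *
B=np.load('B.npy'); T=wT()
for y in(-10,5):
    im=save('wrist','tmp')
    for nm,p in(('b1 top',(0,y,120)),('k1|k2 top',(8,y,120)),('k2 top outer',(16,y,120)),('k2 bottom',(16,y,0)),('ledge end',(50,y,0)),('face top',(0,y,70))): print(nm,proj('wrist',bp(B,p),T).round(1))
    u,v=proj('wrist',bp(B,(16,y,120)),T),proj('wrist',bp(B,(50,y,0)),T)
    for vv in range(int(u[1])-14,int(v[1])+8):
        uu=u[0]+(v[0]-u[0])*(vv-u[1])/(v[1]-u[1]); print(vv,im[vv,int(round(uu))].tolist(),end=' | ')
    print()
E
```

```text
b1 top [311.1 129.3]
k1|k2 top [311.1 135.6]
k2 top outer [311. 142.]
k2 bottom [314.7 175.4]
ledge end [314.6 197.1]
face top [312.9 146.8]
128 [219, 224, 226] | 129 [214, 220, 222] | 130 [207, 213, 217] | 131 [216, 220, 223] | 132 [219, 223, 226] | 133 [221, 225, 228] | 134 [221, 226, 228] | 135 [216, 222, 225] | 136 [198, 206, 209] | 137 [176, 183, 186] | 138 [170, 176, 178] | 139 [171, 177, 179] | 140 [171, 177, 179] | 141 [171, 177, 181] | 142 [171, 178, 182] | 143 [158, 163, 166] | 144 [121, 126, 129] | 145 [102, 104, 107] | 146 [101, 103, 105] | 147 [102, 106, 107] | 148 [104, 108, 109] | 149 [104, 108, 109] | 150 [99, 102, 104] | 151 [101, 104, 106] | 152 [100, 104, 105] | 153 [99, 103, 105] | 154 [100, 104, 105] | 155 [102, 105, 107] | 156 [102, 104, 107] | 157 [101, 103, 105] | 158 [101, 104, 105] | 159 [100, 103, 105] | 160 [100, 105, 105] | 161 [101, 104, 105] | 162 [101, 105, 106] | 163 [101, 105, 106] | 164 [102, 104, 105] | 165 [100, 103, 105] | 166 [102, 104, 107] | 167 [102, 105, 106] | 168 [101, 105, 106] | 169 [101, 103, 105] | 170 [103, 105, 107] | 171 [104, 107, 
[... 1891 characters left out ...]
 [172, 176, 180] | 174 [172, 178, 181] | 175 [171, 177, 180] | 176 [171, 178, 180] | 177 [171, 177, 181] | 178 [170, 177, 179] | 179 [170, 176, 178] | 180 [171, 176, 178] | 181 [172, 180, 183] | 182 [171, 181, 187] | 183 [171, 182, 189] | 184 [171, 183, 189] | 185 [172, 183, 190] | 186 [173, 183, 191] | 187 [172, 183, 190] | 188 [172, 183, 190] | 189 [173, 184, 192] | 190 [171, 183, 191] | 191 [171, 182, 191] | 192 [171, 181, 190] | 193 [172, 182, 189] | 194 [171, 183, 190] | 195 [171, 183, 191] | 196 [168, 178, 185] | 197 [151, 161, 167] | 198 [146, 155, 162] | 199 [178, 189, 196] | 200 [193, 205, 214] | 201 [194, 206, 214] | 202 [193, 205, 213] | 203 [194, 206, 215] | 204 [194, 206, 215] |
```

>>> {"method": "arm_command", "body": {"rows": "2.3 -1.28 0 0 4; 0 0 -6 0 2; 0 0 -6 0 0; 0 0 -6 0 0; 0 0 -6 0 0; 0 0 -3.8 0 0; -0.8 0.16 0 0 0; -0.4 0.08 0 0 0; 0 0 0 0 0"}}

```text
time_s: 33.52
ee_pos: [0.5277, -0.2157, 0.0505]
eef_rot: [0.102, 0.995, 0.0, 0.001]
contact_force: [-0.8, -0.4, 0.4]
opening: 0.0005
gripper_force: 0.0
```

>>> {"method": "arm_command", "body": {"rows": "-0.2 0.04 0 0 0; -0.2 0.04 0 0 0; -0.2 0.04 0 0 0; 0 0 0 0 0"}}

```text
time_s: 34.02
ee_pos: [0.5253, -0.215, 0.0504]
eef_rot: [0.102, 0.995, -0.001, 0.003]
contact_force: [8.9, -1.3, 0.2]
opening: 0.0005
gripper_force: 3.7
```

```bash
python3 -c "
from h import *
st()"
```

```text
t 34.025 p [ 0.5253 -0.215   0.0504] stand mm [ 5.3 -3.  50.4] yaw 78.33 open 0.0005 f [ 8.9 -1.3  0.2] tau [-0.33 -2.   -0.  ]
```

>>> {"method": "arm_command", "body": {"rows": "-0.15 0.03 0 0 0; -0.15 0.03 0 0 0; 0 0 0 0 0"}}

```text
time_s: 34.4
ee_pos: [0.5245, -0.2149, 0.0511]
eef_rot: [0.101, 0.995, -0.001, 0.005]
contact_force: [13.8, -2.6, 0.0]
opening: 0.0003
gripper_force: 5.6
```

```bash
python3 -c "
from h import *
st()"
```

```text
t 34.4 p [ 0.5245 -0.2149  0.0511] stand mm [ 4.5 -3.1 51.1] yaw 78.36 open 0.0003 f [13.8 -2.6  0. ] tau [-0.48 -3.13  0.01]
```

>>> {"method": "arm_command", "body": {"rows": "-0.2 0.04 0 0 0; -0.2 0.04 0 0 0; -0.2 0.04 0 0 0; 0 0 0 0 0; 0 0 0 0 0"}}

```text
time_s: 35.02
ee_pos: [0.5209, -0.2144, 0.0517]
eef_rot: [0.101, 0.995, -0.002, 0.007]
contact_force: [19.5, -4.0, -1.4]
opening: 0.0006
gripper_force: 8.2
```

```bash
python3 -c "
from h import *
st()"
```

```text
t 35.025 p [ 0.5209 -0.2144  0.0517] stand mm [ 0.9 -3.3 51.7] yaw 78.39 open 0.0006 f [19.5 -4.  -1.4] tau [-0.71 -4.49  0.03]
```

>>> {"method": "arm_command", "body": {"rows": "1 -0.2 0 0 0; 1.5 -0.3 0 0 1; 0 0 5 0 3; 0 0 6 0 5; 0 0 6 0 7; -1.5 1 6 0 7.5; -1.3 0.5 4.7 0 7.5; 0 0 0 0 7.5; 0 0 0 0 7.5"}}

```text
time_s: 36.15
ee_pos: [0.5091, -0.202, 0.3251]
eef_rot: [0.102, 0.995, 0.0, -0.001]
contact_force: [-0.5, 0.6, 0.2]
opening: 0.0732
gripper_force: 0.0
```

```bash
cat > col.py <<'E'
from h import *
def run(k,tag):
    st(); B=np.load('B.npy'); T=wT(); im=save('wrist',tag).astype(int)
    for y in(-10,5):
        p=[proj('wrist',bp(B,q),T) for q in((0,y,120),(50,y,0))]
        v=np.arange(int(p[0][1])-6,int(p[1][1])+5); u=np.round(p[0][0]+(p[1][0]-p[0][0])*(v-p[0][1])/(p[1][1]-p[0][1])).astype(int)
        I=im[v,u]; g=I.sum(1)//3; bl=I[:,2]-I[:,0]
        print('y',y,'tops pred',[round(proj('wrist',bp(B,(8*i,y,120)),T)[1],1) for i in range(k+1)],'bottom pred',{x:round(proj('wrist',bp(B,(x,y,0)),T)[1],1) for x in(8*k,8*k+4,8*k+8)},'ledge end',round(p[1][1],1))
        print(' '.join(f'{a}:{b}/{c}' for a,b,c in zip(v,g,bl)))
E
python3 -c "
from col import *
run(2,'w15')
from pl import run as r
r(2,'w16')"
```

```text
t 36.15 p [ 0.5091 -0.202   0.3251] stand mm [-13.2   6.5 325.1] yaw 78.3 open 0.0732 f [-0.5  0.6  0.2] tau [ 0.02 -0.   -0.04]
y -10 tops pred [np.float64(135.6), np.float64(142.0), np.float64(148.4)] bottom pred {16: np.float64(180.2), 20: np.float64(182.7), 24: np.float64(185.3)} ledge end 201.9
129:108/10 130:107/11 131:107/10 132:107/12 133:128/11 134:182/12 135:224/8 136:230/6 137:229/6 138:229/7 139:228/7 140:229/6 141:230/8 142:231/8 143:233/7 144:221/11 145:172/9 146:131/7 147:110/5 148:97/5 149:96/4 150:97/5 151:97/4 152:96/4 153:97/3 154:96/6 155:96/6 156:97/6 157:98/5 158:98/4 159:97/4 160:97/4 161:97/3 162:97/6 163:99/5 164:97/4 165:98/5 166:98/5 167:98/3 168:100/5 169:98/4 170:98/5 171:98/5 172:99/5 173:99/5 174:103/5 175:105/4 176:101/5 177:100/5 178:98/4 179:98/4 180:98/6 181:103/6 182:106/10 183:106/11 184:105/11 185:111/12 186:139/13 187:171/18 188:183/18 189:183/18 190:183/18 191:182/18 192:182/17 193:182/19 194:182/18 195:183/18 196:183/18 197:183/17 198:183/17 199:184/18 200:183/16 201:172/15 202:154/16 203:178/18 204:201/19 205:205/20
y 5 tops pred [np.float64(
[... 594 characters left out ...]
59/7 176:159/8 177:161/7 178:160/8 179:160/7 180:161/8 181:171/13 182:180/17 183:181/18 184:181/18 185:181/17 186:182/17 187:182/18 188:183/18 189:183/19 190:183/18 191:182/18 192:184/18 193:185/18 194:184/18 195:184/18 196:182/18 197:182/19 198:181/18 199:181/18 200:181/18 201:168/18 202:152/16 203:176/17 204:199/20 205:205/20
t 36.2 p [ 0.5089 -0.2019  0.3245] stand mm [-13.3   6.5 324.5] yaw 78.3 open 0.0743 f [ 0.6  0.1 -0.4] tau [-0.01  0.01 -0.  ]
0.92 [318. 158.] 1792 iou with pile 0.844 [np.float64(0.74), np.float64(0.92)]
0.78 [312. 137.] 290 iou with pile 0.116 [np.float64(0.13), np.float64(0.0)]
pile iou 0.9323237103644108 fit last dx,dy mm [ 0.9 -1.7] ry -0.084 0.9636621047663992
```

>>> {"method": "arm_command", "body": {"rows": "-0.1 5.5 0 1.8 7.5; -0.1 5.5 0 1.8 7.5; -0.1 5.5 0 1.8 7.5; -0.1 5.5 0 1.8 7.5; -0.1 5.5 0 1.8 7.5; -0.1 5.5 -0.2 1.8 7.5; -0.1 5.3 -0.3 1.3 7.5; 0 0 0 0 7.5; 0 0 0 0 7.5"}}

```text
time_s: 37.42
ee_pos: [0.5024, 0.1797, 0.3198]
eef_rot: [-0.003, 1.0, -0.001, -0.001]
contact_force: [0.8, -0.4, -0.6]
opening: 0.0748
gripper_force: 0.0
```

```bash
python3 -c "
from rk import *
run([0,34,68],tag='w17')"
```

```text
t 37.475 p [0.5027 0.179  0.3201] stand mm [-95.8 378.5 320.1] yaw 90.27 open 0.075 f [-0.3  0.   0. ] tau [ 0.05 -0.01  0.02]
3 [(0.95, array([326., 218.]), array([0.568, 0.182])), (0.82, array([327., 194.]), array([0.534, 0.183])), (0.63, array([329., 170.]), array([0.503, 0.185]))]
rack [0.5049 0.1857 0.008 ] iou 0.845 nominal iou 0.829
0 [0.5049 0.1857] shift cm [0.25 0.6 ] dz to .077 -24.28
34 [0.5389 0.186 ] shift cm [3.65 0.63] dz to .077 -24.28
68 [0.5729 0.1862] shift cm [7.05 0.66] dz to .077 -24.28
```

>>> {"method": "arm_command", "body": {"rows": "0.2 0.65 -3 0.4 7.5; 0 0 -6 0 7.5; 0 0 -6 0 7.5; 0 0 -5 0 7.5; 0 0 -4.3 0 7.5; 0 0 0 0 7.5; 0 0 0 0 5; 0 0 0 0 5; 0 0 0 0 5; 0 0 0 0 5"}}

```text
time_s: 38.78
ee_pos: [0.506, 0.1865, 0.0794]
eef_rot: [-0.006, 1.0, 0.0, 0.001]
contact_force: [-0.6, -4.5, 8.0]
opening: 0.0552
gripper_force: 30.0
```

>>> {"method": "arm_command", "body": {"rows": "0 0 1 0 5; 0 0 1.5 0 5; 0 0 2.5 0 5; 0 0 4 0 5; 0 -1 5 0 5; 0.2 -5 2.2 -1.5 5; 0.4 -5.5 0 -2 5; 0.5 -5.5 0 -2 5; 0.5 -5.5 0 -2 5; 0.5 -5.5 0 -2 5"}}

```text
time_s: 40.02
ee_pos: [0.5254, -0.0941, 0.2408]
eef_rot: [0.076, 0.997, 0.001, 0.0]
contact_force: [0.5, 0.2, -3.4]
opening: 0.0549
gripper_force: 29.9
```

>>> {"method": "arm_command", "body": {"rows": "0.5 -5.2 0 -2 5; 0.5 -4.2 0 -0.9 5; 0.4 -3.1 0 0 5; 0 0 0 0 5; 0 0 0 0 5; 0 0 0 0 5"}}

```text
time_s: 40.78
ee_pos: [0.5398, -0.2164, 0.2399]
eef_rot: [0.1, 0.995, 0.0, 0.0]
contact_force: [0.3, 0.6, -3.9]
opening: 0.0549
gripper_force: 29.9
```

```bash
python3 -c "
from h import *
st()"
```

```text
t 40.775 p [ 0.5398 -0.2164  0.2399] stand mm [ 19.8  -1.5 239.9] yaw 78.5 open 0.0549 f [ 0.3  0.6 -3.9] tau [-0.03 -0.02  0.05]
```

>>> {"method": "arm_command", "body": {"rows": "0.11 -0.07 -3 0 5; 0 0 -4 0 5; 0 0 -3 0 5; 0 0 -1.8 0 5; 0 0 -0.2 0 5; 0 0 -0.15 0 5; 0 0 0 0 5"}}

```text
time_s: 41.65
ee_pos: [0.5416, -0.2187, 0.1194]
eef_rot: [0.101, 0.995, 0.0, 0.001]
contact_force: [-0.7, 0.7, 4.3]
opening: 0.0547
gripper_force: 30.0
```

```bash
python3 -c "
from h import *
st()"
```

```text
t 41.65 p [ 0.5416 -0.2187  0.1194] stand mm [ 22.   -3.3 119.4] yaw 78.4 open 0.0547 f [-0.7  0.7  4.3] tau [0.3  0.2  0.03]
```

>>> {"method": "arm_command", "body": {"rows": "-0.25 0.05 -0.14 0 5; -0.25 0.05 -0.14 0 5; 0 0 0 0 5"}}

```text
time_s: 42.02
ee_pos: [0.5387, -0.2187, 0.1188]
eef_rot: [0.101, 0.995, -0.0, 0.004]
contact_force: [-0.4, 0.6, 21.9]
opening: 0.0551
gripper_force: 30.0
```

```bash
python3 -c "
from h import *
st()"
```

```text
t 42.025 p [ 0.5387 -0.2187  0.1188] stand mm [ 19.2  -3.9 118.8] yaw 78.4 open 0.0551 f [-0.4  0.6 21.9] tau [0.56 0.14 0.07]
```

>>> {"method": "arm_command", "body": {"rows": "0 0 0.5 0 5; -0.05 0.01 0.2 0 5; 0 0 0 0 5; 0 0 -0.5 0 5; 0 0 -0.2 0 5; 0 0 0 0 5"}}

```text
time_s: 42.78
ee_pos: [0.5374, -0.2186, 0.1174]
eef_rot: [0.101, 0.995, -0.0, 0.002]
contact_force: [-0.8, 1.8, 17.7]
opening: 0.0547
gripper_force: 30.0
```

```bash
python3 -c "
from h import *
st()"
```

```text
t 42.775 p [ 0.5374 -0.2186  0.1174] stand mm [ 17.8  -4.1 117.4] yaw 78.38 open 0.0547 f [-0.8  1.8 17.7] tau [0.39 0.21 0.05]
```

>>> {"method": "arm_command", "body": {"rows": "-0.46 0.11 0 0 5; -0.46 0.11 -0.03 0 5; -0.91 0.2 -0.12 0 5; -0.91 0.2 -0.2 0 5; -0.91 0.2 -0.28 0 5; -0.91 0.18 -0.36 0 5; -0.45 0.09 -0.22 0 5; -0.3 0.06 -0.15 0 5; 0 0 0 0 5; 0 0 0 0 5"}}

```text
time_s: 44.02
ee_pos: [0.4823, -0.206, 0.1018]
eef_rot: [0.101, 0.995, -0.0, 0.0]
contact_force: [3.4, -3.0, -3.1]
opening: 0.0551
gripper_force: 30.0
```

```bash
python3 -c "
from h import *
st()"
```

```text
t 44.025 p [ 0.4823 -0.206   0.1018] stand mm [-38.6  -2.8 101.8] yaw 78.39 open 0.0551 f [ 3.4 -3.  -3.1] tau [-0.74 -0.93 -0.11]
```

>>> {"method": "arm_command", "body": {"rows": "0 0 0 0 6; 0 0 0 0 7.5; 0 0 0 0 7.5; 0 0 4 0 7.5; 0 0 5 0 7.5; 3.5 -0.7 0 0 6; 3.5 -0.7 0 0 3; 0 0 -5 0 0; 0 0 -5 0 0; 0 0 -3.6 0 0"}}

```text
time_s: 45.28
ee_pos: [0.551, -0.2194, 0.0536]
eef_rot: [0.101, 0.995, 0.0, -0.001]
contact_force: [1.2, 0.2, 0.3]
opening: 0.0296
gripper_force: 0.0
```

```bash
python3 -c "
from h import *
st()"
```

```text
t 45.275 p [ 0.551  -0.2194  0.0536] stand mm [31.4 -2.2 53.6] yaw 78.39 open 0.0296 f [1.2 0.2 0.3] tau [0.09 0.02 0.05]
```

>>> {"method": "arm_command", "body": {"rows": "0 0 0 0 0; -1 0.2 0 0 0; -0.5 0.1 0 0 0; -0.3 0.06 0 0 0; -0.2 0.04 0 0 0; -0.2 0.04 0 0 0; -0.2 0.04 0 0 0; -0.2 0.04 0 0 0; 0 0 0 0 0"}}

```text
time_s: 46.4
ee_pos: [0.5279, -0.2153, 0.0564]
eef_rot: [0.101, 0.995, -0.0, 0.002]
contact_force: [4.8, -1.7, -0.3]
opening: 0.0006
gripper_force: 2.2
```

```bash
python3 -c "
from h import *
st()"
```

```text
t 46.4 p [ 0.5279 -0.2153  0.0564] stand mm [ 7.9 -2.7 56.4] yaw 78.4 open 0.0006 f [ 4.8 -1.7 -0.3] tau [-0.16 -1.1   0.02]
```

>>> {"method": "arm_command", "body": {"rows": "-0.2 0.04 0 0 0; -0.2 0.04 0 0 0; 0 0 0 0 0; 1 -0.2 0 0 0; 1.5 -0.3 0 0 2; 0 0 6 0 4; 0 0 6 0 6; 0 0 6 0 7.5; -1.3 0.8 6 0 7.5; -1.3 0.6 3 0 7.5"}}

```text
time_s: 47.65
ee_pos: [0.521, -0.2056, 0.3286]
eef_rot: [0.102, 0.995, -0.0, 0.001]
contact_force: [0.9, 0.5, -0.6]
opening: 0.0558
gripper_force: 0.0
```

>>> {"method": "arm_command", "body": {"rows": "0 0 0 0 7.5; 0 0 0 0 7.5"}}

```text
time_s: 47.9
ee_pos: [0.5207, -0.2046, 0.3247]
eef_rot: [0.101, 0.995, 0.0, -0.001]
contact_force: [1.4, 1.0, 0.0]
opening: 0.0737
gripper_force: 0.0
```

```bash
python3 -c "
from col import *
run(3,'w18')
from pl import run as r
r(3,'w19')"
```

```text
t 47.9 p [ 0.5207 -0.2046  0.3247] stand mm [ -1.3   6.3 324.7] yaw 78.4 open 0.0737 f [1.4 1.  0. ] tau [ 0.04 -0.04 -0.01]
y -10 tops pred [np.float64(125.2), np.float64(131.6), np.float64(138.0), np.float64(144.5)] bottom pred {24: np.float64(177.7), 28: np.float64(180.2), 32: np.float64(182.8)} ledge end 194.4
119:195/20 120:148/15 121:109/10 122:104/8 123:140/10 124:197/11 125:227/6 126:229/7 127:229/7 128:228/6 129:228/6 130:229/6 131:229/7 132:229/6 133:230/8 134:229/7 135:226/7 136:222/7 137:225/7 138:228/6 139:228/6 140:228/6 141:229/5 142:224/7 143:193/9 144:153/7 145:116/4 146:97/4 147:96/5 148:96/4 149:96/5 150:96/4 151:96/5 152:96/4 153:96/5 154:96/3 155:97/5 156:98/4 157:97/4 158:98/4 159:97/4 160:97/4 161:97/4 162:99/4 163:98/4 164:97/4 165:97/3 166:98/4 167:98/4 168:97/5 169:97/3 170:97/4 171:99/5 172:102/4 173:101/4 174:98/5 175:97/4 176:97/4 177:98/5 178:101/8 179:103/10 180:104/10 181:105/10 182:105/11 183:105/11 184:105/11 185:104/11 186:115/11 187:143/16 188:173/18 189:182/19 190:183/18 191:183/18 192:183/19 193:176/17 194:156/15 195:162/16 196:195/17 197:206/21 
[... 802 characters left out ...]
/19 181:182/18 182:181/19 183:181/18 184:182/19 185:181/19 186:182/19 187:181/19 188:181/19 189:181/18 190:182/18 191:181/17 192:181/18 193:172/18 194:155/17 195:159/17 196:190/19 197:203/22 198:205/21
t 47.95 p [ 0.5206 -0.2046  0.3243] stand mm [ -1.4   6.2 324.3] yaw 78.39 open 0.0745 f [ 0.1 -1.1 -0.5] tau [0.03 0.01 0.05]
0.85 [318. 159.] 1805 iou with pile 0.719 [np.float64(0.55), np.float64(0.74), np.float64(0.91)]
0.77 [317. 131.] 289 iou with pile 0.118 [np.float64(0.15), np.float64(0.15), np.float64(0.0)]
0.75 [312. 129.] 325 iou with pile 0.107 [np.float64(0.14), np.float64(0.0), np.float64(0.0)]
pile iou 0.9208547685001979 fit last dx,dy mm [ 0.7 -1.1] ry -0.164 0.960595094491355
```

>>> {"method": "arm_command", "body": {"rows": "-0.2 5.5 0 1.8 7.5; -0.2 5.5 0 1.8 7.5; -0.2 5.5 0 1.8 7.5; -0.2 5.5 0 1.8 7.5; -0.2 5.5 0 1.8 7.5; -0.2 5.5 -0.2 1.8 7.5; -0.1 5.5 -0.3 1.6 7.5; 0 0 0 0 7.5; 0 0 0 0 7.5"}}

```text
time_s: 49.18
ee_pos: [0.508, 0.1791, 0.32]
eef_rot: [-0.007, 1.0, -0.001, -0.001]
contact_force: [1.0, -1.6, -0.6]
opening: 0.0753
gripper_force: 0.0
```

```bash
python3 -c "
from rk import *
run([34,68],tag='w20')"
```

```text
t 49.225 p [0.5083 0.1784 0.3203] stand mm [-90.2 379.  320.3] yaw 90.67 open 0.075 f [-0.9 -0.5 -0. ] tau [-0.   -0.09 -0.03]
2 [(0.75, array([326., 187.]), array([0.53 , 0.182])), (0.64, array([327., 214.]), array([0.568, 0.184]))]
rack [0.5044 0.1849 0.0188] iou 0.877 nominal iou 0.871
34 [0.5384 0.1856] shift cm [3.04 0.65] dz to .077 -24.3
68 [0.5724 0.1862] shift cm [6.44 0.71] dz to .077 -24.3
```

>>> {"method": "arm_command", "body": {"rows": "1.55 0.4 -2 0 7.5; 1.5 0.3 -3 0 7.5; 0 0 -6 0 7.5; 0 0 -5 0 7.5; 0 0 -5 0 7.5; 0 0 -3.3 0 7.5; 0 0 0 0 5; 0 0 0 0 5; 0 0 0 0 5; 0 0 0 0 5"}}

```text
time_s: 50.52
ee_pos: [0.5399, 0.1865, 0.0794]
eef_rot: [-0.007, 1.0, 0.0, 0.001]
contact_force: [1.0, -3.5, 7.7]
opening: 0.0551
gripper_force: 30.1
```

>>> {"method": "arm_command", "body": {"rows": "0 0 1 0 5; 0 0 1.5 0 5; 0 0 2.5 0 5; 0 0 4 0 5; 0 -1 5 0 5; 0 -5 2.2 -1.5 5; 0 -5.5 0 -2 5; 0.1 -5.5 0 -2 5; 0.1 -5.5 0 -2 5; 0.1 -5.5 0 -2 5"}}

```text
time_s: 51.78
ee_pos: [0.5412, -0.0941, 0.2408]
eef_rot: [0.076, 0.997, 0.001, 0.0]
contact_force: [1.7, -0.1, -5.0]
opening: 0.0551
gripper_force: 29.9
```

>>> {"method": "arm_command", "body": {"rows": "0.1 -5.2 0 -2 5; 0.1 -4.2 0 -0.8 5; 0 -3.1 0 0 5; 0 0 0 0 5; 0 0 0 0 5; 0 0 0 0 5; 0 0 0 0 5"}}

```text
time_s: 52.65
ee_pos: [0.5438, -0.2169, 0.2399]
eef_rot: [0.099, 0.995, 0.0, -0.0]
contact_force: [-0.1, -0.0, -3.8]
opening: 0.0545
gripper_force: 29.9
```

```bash
python3 -c "
from h import *
st()"
```

```text
t 52.65 p [ 0.5438 -0.2169  0.2399] stand mm [ 23.8  -1.1 239.9] yaw 78.58 open 0.0545 f [-0.1 -0.  -3.8] tau [ 0.01 -0.01  0.03]
```

>>> {"method": "arm_command", "body": {"rows": "0.1 -0.1 -3 -0.2 5; 0 0 -4 0 5; 0 0 -3 0 5; 0 0 -1.6 0 5; 0 0 -0.15 0 5; 0 0 -0.15 0 5; 0 0 0 0 5"}}

```text
time_s: 53.52
ee_pos: [0.5453, -0.2193, 0.1219]
eef_rot: [0.102, 0.995, -0.0, 0.001]
contact_force: [-0.8, -0.0, 2.4]
opening: 0.0551
gripper_force: 30.0
```

```bash
python3 -c "
from h import *
st()"
```

```text
t 53.525 p [ 0.5453 -0.2193  0.1219] stand mm [ 25.8  -3.2 121.9] yaw 78.29 open 0.0551 f [-0.8 -0.   2.4] tau [ 0.08  0.18 -0.03]
```

>>> {"method": "arm_command", "body": {"rows": "-0.47 0.11 -0.1 0 5; -0.47 0.11 -0.03 0 5; -0.93 0.2 -0.12 0 5; -0.93 0.2 -0.2 0 5; -0.93 0.2 -0.28 0 5; -0.93 0.18 -0.36 0 5; -0.5 0.1 -0.23 0 5; -0.35 0.07 -0.17 0 5; 0 0 0 0 5; 0 0 0 0 5"}}

```text
time_s: 54.78
ee_pos: [0.4896, -0.2075, 0.1058]
eef_rot: [0.102, 0.995, -0.0, 0.0]
contact_force: [3.2, -4.8, -3.4]
opening: 0.0551
gripper_force: 30.0
```

```bash
python3 -c "
from h import *
st()"
```

```text
t 54.775 p [ 0.4896 -0.2075  0.1058] stand mm [-31.2  -2.8 105.8] yaw 78.28 open 0.0551 f [ 3.2 -4.8 -3.4] tau [-1.09 -0.8  -0.1 ]
```

>>> {"method": "arm_command", "body": {"rows": "0 0 0 0 6; 0 0 0 0 7.5; 0 0 0 0 7.5; 0 0 4 0 7.5; 0 0 5 0 7.5; 3.5 -0.7 0 0 6; 3.5 -0.7 0 0 3; 0 0 -5 0 0; 0 0 -5 0 0; 0 0 -3.6 0 0"}}

```text
time_s: 56.02
ee_pos: [0.5585, -0.2206, 0.0576]
eef_rot: [0.102, 0.995, 0.0, -0.001]
contact_force: [1.1, -0.1, 0.3]
opening: 0.0295
gripper_force: 0.0
```

>>> {"method": "arm_command", "body": {"rows": "0 0 0 0 0; -1 0.2 0 0 0; -0.5 0.1 0 0 0; -0.3 0.06 0 0 0; -0.2 0.04 0 0 0; -0.2 0.04 0 0 0; -0.2 0.04 0 0 0; -0.2 0.04 0 0 0; 0 0 0 0 0"}}

```text
time_s: 57.15
ee_pos: [0.5347, -0.2164, 0.0603]
eef_rot: [0.102, 0.995, -0.0, 0.001]
contact_force: [5.6, -0.4, 0.6]
opening: 0.0003
gripper_force: 2.1
```

```bash
python3 -c "
from h import *
st()"
```

```text
t 57.15 p [ 0.5347 -0.2164  0.0603] stand mm [14.8 -2.5 60.3] yaw 78.3 open 0.0003 f [ 5.6 -0.4  0.6] tau [-0.22 -1.16  0.  ]
```

>>> {"method": "arm_command", "body": {"rows": "-0.2 0.04 0 0 0; -0.2 0.04 0 0 0; 0 0 0 0 0; 1 -0.2 0 0 0; 1.5 -0.3 0 0 2; 0 0 6 0 4; 0 0 6 0 6; 0 0 6 0 7.5; -2 0.8 6 0 7.5; -2 0.6 3 0 7.5"}}

```text
time_s: 58.4
ee_pos: [0.5142, -0.207, 0.3312]
eef_rot: [0.102, 0.995, -0.0, 0.0]
contact_force: [0.2, 0.1, -0.4]
opening: 0.0559
gripper_force: 0.0
```

>>> {"method": "arm_command", "body": {"rows": "0 0 0 0 7.5; 0 0 0 0 7.5"}}

```text
time_s: 58.65
ee_pos: [0.5144, -0.206, 0.3276]
eef_rot: [0.102, 0.995, 0.0, -0.001]
contact_force: [0.4, -0.2, -0.3]
opening: 0.0738
gripper_force: 0.0
```

```bash
python3 -c "
from col import *
run(4,'w21')
from pl import run as r
r(4,'w22')"
```

```text
t 58.65 p [ 0.5144 -0.206   0.3276] stand mm [ -7.1   3.7 327.6] yaw 78.3 open 0.0738 f [ 0.4 -0.2 -0.3] tau [-0.   -0.01 -0.03]
y -10 tops pred [np.float64(130.3), np.float64(136.7), np.float64(143.0), np.float64(149.5), np.float64(156.0)] bottom pred {32: np.float64(186.2), 36: np.float64(188.8), 40: np.float64(191.3)} ledge end 197.7
124:145/14 125:107/12 126:103/11 127:106/11 128:141/10 129:198/11 130:228/4 131:230/5 132:229/7 133:229/5 134:228/6 135:229/7 136:229/7 137:228/7 138:229/7 139:228/8 140:226/7 141:223/7 142:227/7 143:231/7 144:220/11 145:170/9 146:136/7 147:134/7 148:136/8 149:137/7 150:137/7 151:137/7 152:136/8 153:134/7 154:121/6 155:105/5 156:95/4 157:96/4 158:96/3 159:97/6 160:96/5 161:98/6 162:96/5 163:96/4 164:96/5 165:97/5 166:97/4 167:96/6 168:98/5 169:98/4 170:97/5 171:99/5 172:98/4 173:97/4 174:98/5 175:97/5 176:98/4 177:98/4 178:98/5 179:97/4 180:98/5 181:97/4 182:97/5 183:98/3 184:96/4 185:99/4 186:122/10 187:164/16 188:180/19 189:182/18 190:182/18 191:181/17 192:182/18 193:182/19 194:182/17 195:182/17 196:181/17 197:162/15 198:157/15 199:190/18 200:206/20
[... 964 characters left out ...]
55/16 199:187/20 200:204/21 201:205/21
t 58.7 p [ 0.5145 -0.2059  0.3272] stand mm [ -7.1   3.7 327.2] yaw 78.3 open 0.0743 f [-1.2  0.6  0.1] tau [-0.   -0.    0.05]
0.8 [319. 137.] 279 iou with pile 0.107 [np.float64(0.15), np.float64(0.15), np.float64(0.0), np.float64(0.0)]
0.73 [320. 144.] 262 iou with pile 0.101 [np.float64(0.14), np.float64(0.15), np.float64(0.12), np.float64(0.0)]
0.68 [315. 132.] 322 iou with pile 0.098 [np.float64(0.14), np.float64(0.0), np.float64(0.0), np.float64(0.0)]
0.65 [318. 164.] 1658 iou with pile 0.63 [np.float64(0.38), np.float64(0.54), np.float64(0.75), np.float64(0.93)]
pile iou 0.9158249158249159 fit last dx,dy mm [ 0.2 -0.7] ry -0.07 0.920120572720422
```

>>> {"method": "arm_command", "body": {"rows": "0 5.5 0 1.8 7.5; 0 5.5 0 1.8 7.5; 0 5.5 0 1.8 7.5; 0 5.5 0 1.8 7.5; 0.3 5.5 0 1.8 7.5; 0.3 5.5 -0.2 1.8 7.5; 0.3 5.5 -0.3 1.6 7.5; 0 0 0 0 7.5; 0 0 0 0 7.5"}}

```text
time_s: 59.92
ee_pos: [0.5238, 0.1777, 0.3228]
eef_rot: [-0.006, 1.0, -0.001, -0.001]
contact_force: [0.7, -1.0, -0.7]
opening: 0.0752
gripper_force: 0.0
```

```bash
python3 -c "
from rk import *
run([68],tag='w23')"
```

```text
t 59.975 p [0.524  0.1769 0.3232] stand mm [-74.4 380.8 323.2] yaw 90.57 open 0.0754 f [ 0.2 -0.3  1. ] tau [-0.03 -0.01 -0.02]
1 [(0.95, array([329., 202.]), array([0.567, 0.184]))]
rack [ 0.505   0.1873 -0.0071] iou 0.789 nominal iou 0.782
68 [0.573  0.1868] shift cm [4.92 0.91] dz to .077 -24.58
```

>>> {"method": "arm_command", "body": {"rows": "2.5 0.5 -2 0 7.5; 2.45 0.42 -3 0 7.5; 0 0 -6 0 7.5; 0 0 -5 0 7.5; 0 0 -5 0 7.5; 0 0 -3.5 0 7.5; 0 0 0 0 5; 0 0 0 0 5; 0 0 0 0 5; 0 0 0 0 5"}}

```text
time_s: 61.28
ee_pos: [0.5749, 0.187, 0.0805]
eef_rot: [-0.006, 1.0, 0.0, 0.002]
contact_force: [0.0, -3.4, 6.7]
opening: 0.055
gripper_force: 30.0
```

>>> {"method": "arm_command", "body": {"rows": "0 0 1 0 5; 0 0 1.5 0 5; 0 0 2.5 0 5; 0 0 4 0 5; 0 -1 5 0 5; -0.2 -5 2.1 -1.5 5; -0.3 -5.5 0 -2 5; -0.3 -5.5 0 -2 5; -0.3 -5.5 0 -2 5; -0.3 -5.5 0 -2 5"}}

```text
time_s: 62.52
ee_pos: [0.5592, -0.0932, 0.2409]
eef_rot: [0.077, 0.997, 0.001, 0.001]
contact_force: [0.6, -0.2, -3.5]
opening: 0.0549
gripper_force: 30.0
```

>>> {"method": "arm_command", "body": {"rows": "-0.3 -5.2 0 -2 5; -0.3 -4.2 0 -0.8 5; -0.2 -3.2 0 0 5; 0 0 0 0 5; 0 0 0 0 5; 0 0 0 0 5; 0 0 0 0 5"}}

```text
time_s: 63.4
ee_pos: [0.5516, -0.2171, 0.2398]
eef_rot: [0.1, 0.995, 0.0, -0.0]
contact_force: [-0.1, -0.4, -3.0]
opening: 0.0551
gripper_force: 30.0
```

```bash
python3 -c "
from h import *
st()"
```

```text
t 63.4 p [ 0.5516 -0.2171  0.2398] stand mm [3.150e+01 2.000e-01 2.398e+02] yaw 78.48 open 0.0551 f [-0.1 -0.4 -3. ] tau [ 0.03  0.04 -0.03]
```

>>> {"method": "arm_command", "body": {"rows": "0.01 -0.21 -3 -0.1 5; 0 0 -4 0 5; 0 0 -3 0 5; 0 0 -1.1 0 5; 0 0 -0.15 0 5; 0 0 -0.15 0 5; 0 0 0 0 5"}}

```text
time_s: 64.28
ee_pos: [0.5525, -0.2206, 0.1272]
eef_rot: [0.102, 0.995, 0.0, 0.001]
contact_force: [-1.2, 1.3, 5.7]
opening: 0.055
gripper_force: 30.0
```

```bash
python3 -c "
from h import *
st()"
```

```text
t 64.275 p [ 0.5525 -0.2206  0.1272] stand mm [ 33.1  -3.  127.2] yaw 78.3 open 0.055 f [-1.2  1.3  5.7] tau [0.45 0.18 0.04]
```

>>> {"method": "arm_command", "body": {"rows": "-0.47 0.11 -0.05 0 5; -0.47 0.11 -0.03 0 5; -0.93 0.2 -0.12 0 5; -0.93 0.2 -0.2 0 5; -0.93 0.2 -0.28 0 5; -0.93 0.18 -0.36 0 5; -0.5 0.1 -0.23 0 5; -0.35 0.07 -0.19 0 5; 0 0 0 0 5; 0 0 0 0 5"}}

```text
time_s: 65.53
ee_pos: [0.4963, -0.2088, 0.111]
eef_rot: [0.102, 0.995, -0.0, -0.0]
contact_force: [1.5, -4.8, -1.5]
opening: 0.0549
gripper_force: 30.1
```

```bash
python3 -c "
from h import *
st()"
```

```text
t 65.525 p [ 0.4963 -0.2088  0.111 ] stand mm [-24.4  -2.8 111. ] yaw 78.27 open 0.0549 f [ 1.5 -4.8 -1.5] tau [-1.04 -0.51 -0.14]
```

>>> {"method": "arm_command", "body": {"rows": "0 0 0 0 6; 0 0 0 0 7.5; 0 0 0 0 7.5; 0 0 4 0 7.5; 0 0 5 0 7.5; 3.5 -0.7 0 0 6; 3.5 -0.7 0 0 3; 0 0 -5 0 0; 0 0 -5 0 0; 0 0 -3.7 0 0"}}

```text
time_s: 66.78
ee_pos: [0.5655, -0.2219, 0.0619]
eef_rot: [0.102, 0.995, 0.0, -0.001]
contact_force: [0.2, 0.4, 0.3]
opening: 0.0296
gripper_force: 0.0
```

>>> {"method": "arm_command", "body": {"rows": "0 0 0 0 0; -1 0.2 0 0 0; -0.5 0.1 0 0 0; -0.3 0.06 0 0 0; -0.2 0.04 0 0 0; -0.2 0.04 0 0 0; -0.2 0.04 0 0 0; -0.2 0.04 0 0 0; 0 0 0 0 0"}}

```text
time_s: 67.9
ee_pos: [0.5414, -0.2177, 0.0645]
eef_rot: [0.102, 0.995, -0.0, 0.001]
contact_force: [4.2, -0.9, -0.1]
opening: 0.0006
gripper_force: 1.9
```

```bash
python3 -c "
from h import *
st()"
```

```text
t 67.9 p [ 0.5414 -0.2177  0.0645] stand mm [21.7 -2.5 64.5] yaw 78.3 open 0.0006 f [ 4.2 -0.9 -0.1] tau [-0.1  -1.02 -0.03]
```

Flush as before. A last push, then check the pile.

>>> {"method": "arm_command", "body": {"rows": "-0.2 0.04 0 0 0; -0.2 0.04 0 0 0; 0 0 0 0 0; 1 -0.2 0 0 0; 1.5 -0.3 0 0 2; 0 0 6 0 4; 0 0 6 0 6; 0 0 6 0 6; -2 0.8 6 0 6; -2 0.6 3 0 6"}}

```text
time_s: 69.15
ee_pos: [0.5212, -0.2084, 0.3355]
eef_rot: [0.102, 0.995, -0.0, 0.001]
contact_force: [-1.0, 0.1, -0.7]
opening: 0.0554
gripper_force: 0.0
```

>>> {"method": "arm_command", "body": {"rows": "0 0 0 0 6; 0 0 0 0 6"}}

```text
time_s: 69.4
ee_pos: [0.5214, -0.2074, 0.3318]
eef_rot: [0.102, 0.995, 0.0, -0.001]
contact_force: [0.1, 0.1, -0.3]
opening: 0.0603
gripper_force: 0.0
```

```bash
python3 - <<'E'
from col import *
run(5,'w24')
from pl import run as r
r(5,'w25')
B=np.load('B.npy'); T=wT()
im=cv2.imread('pics/w25.png'); d=cv2.imread('pics/d0.png')
dd=save('side','d25')
cv2.imwrite('pics/z25.png',np.hstack([cv2.resize(im[90:230,240:400],(457,400),interpolation=cv2.INTER_CUBIC),cv2.resize(dd[205:285,270:338],(340,400),interpolation=cv2.INTER_CUBIC)[:,:,::-1]]))
E
```

```text
t 69.4 p [ 0.5214 -0.2074  0.3318] stand mm [ -0.    3.7 331.8] yaw 78.3 open 0.0603 f [ 0.1  0.1 -0.3] tau [ 0.06 -0.02  0.01]
y -10 tops pred [np.float64(123.9), np.float64(130.2), np.float64(136.5), np.float64(142.9), np.float64(149.3), np.float64(155.8)] bottom pred {40: np.float64(186.0), 44: np.float64(188.6), 48: np.float64(191.1)} ledge end 192.4
117:218/18 118:201/20 119:149/17 120:110/11 121:119/10 122:170/10 123:225/8 124:233/6 125:232/6 126:232/6 127:231/6 128:232/6 129:232/7 130:232/8 131:232/7 132:231/7 133:232/7 134:231/7 135:231/7 136:232/7 137:231/7 138:231/7 139:232/7 140:232/7 141:232/7 142:233/7 143:225/9 144:178/9 145:142/7 146:136/7 147:135/7 148:134/8 149:137/7 150:139/7 151:139/8 152:140/7 153:137/7 154:121/5 155:104/4 156:98/4 157:99/4 158:99/4 159:98/6 160:100/4 161:98/5 162:99/6 163:99/4 164:99/5 165:98/5 166:99/4 167:100/6 168:100/4 169:100/5 170:101/3 171:100/5 172:101/4 173:100/5 174:100/5 175:100/5 176:100/5 177:99/4 178:100/5 179:100/4 180:101/5 181:100/5 182:100/5 183:99/4 184:98/3 185:99/5 186:127/9 187:166/15 188:185/18 189:188/20 190:187/18 191:181
[... 1273 characters left out ...]
0.106 [np.float64(0.15), np.float64(0.16), np.float64(0.17), np.float64(0.15), np.float64(0.0)]
0.77 [318. 166.] 1730 iou with pile 0.58 [np.float64(0.27), np.float64(0.39), np.float64(0.54), np.float64(0.74), np.float64(0.91)]
0.67 [319. 129.] 304 iou with pile 0.105 [np.float64(0.16), np.float64(0.13), np.float64(0.0), np.float64(0.0), np.float64(0.0)]
0.6 [317. 124.] 281 iou with pile 0.072 [np.float64(0.11), np.float64(0.0), np.float64(0.0), np.float64(0.0), np.float64(0.0)]
0.52 [323. 137.] 287 iou with pile 0.099 [np.float64(0.15), np.float64(0.16), np.float64(0.14), np.float64(0.0), np.float64(0.0)]
pile iou 0.9261363636363636 fit last dx,dy mm [ 2.  -1.6] ry -0.098 0.9387139986604153
```

View pics/z25.png

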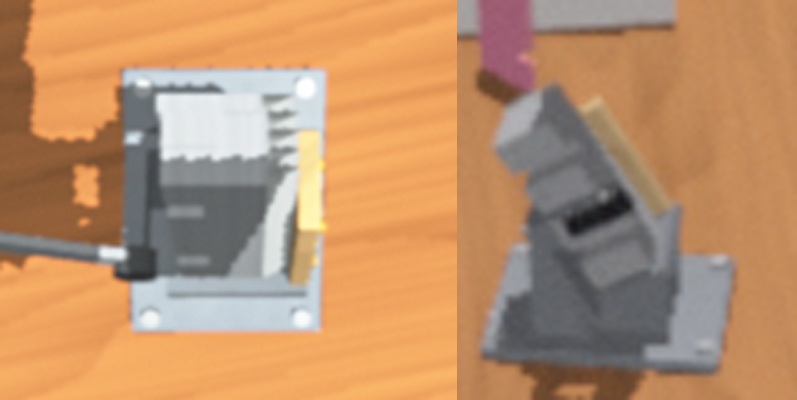

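>>> {"method": "arm_command", "body": {"rows": "0 -4 0 0 3.5; 0.2 -4 0 0 3.5; 0 -3.6 0 0 3.5; 0 0 -5 0 3.5; 0 0 -6 0 3.5; 0 0 -6 0 3.5; 0 0 -4.6 0 3.5; 0 0 0 0 3.5; 0 0 0 0 3.5", "force": 15}}

```text
time_s: 70.72
ee_pos: [0.5243, -0.3249, 0.1183]
eef_rot: [0.102, 0.995, -0.001, 0.001]
contact_force: [-0.2, -0.4, 0.7]
opening: 0.035
gripper_force: 0.0
```

>>> {"method": "arm_command", "body": {"rows": "0 0 0 0 0; 0 0 0 0 0; 0 0 0 0 0; 0 0 0 0 0"}}

```text
time_s: 71.22
ee_pos: [0.5234, -0.3295, 0.1195]
eef_rot: [0.104, 0.995, -0.004, 0.002]
contact_force: [-3.9, -11.5, 3.7]
opening: 0.0111
gripper_force: 15.0
```

>>> {"method": "arm_command", "body": {"rows": "-0.24 0.3 0.56 0 0; -0.24 0.4 0.57 0 0; -0.23 0.87 0.69 0 0; -0.23 0.87 0.69 0 0; -0.05 1.04 0.45 0 0; -0.06 1.04 0.46 0 0; 0.12 1.12 0.17 0 0; 0.13 1.11 0.18 0 0; 0.29 1.09 -0.12 0 0; 0.3 1.09 -0.12 0 0"}}

```text
time_s: 72.47
ee_pos: [0.5228, -0.2348, 0.1531]
eef_rot: [0.102, 0.995, -0.001, 0.001]
contact_force: [4.6, -5.8, -3.8]
opening: 0.0115
gripper_force: 15.0
```

```bash
python3 -c "
from h import *
st()"
```

```text
t 72.475 p [ 0.5228 -0.2348  0.1531] stand mm [  6.9 -22.9 153.1] yaw 78.28 open 0.0115 f [ 4.6 -5.8 -3.8] tau [-1.34 -0.96 -0.04]
```

>>> {"method": "arm_command", "body": {"rows": "0.43 0.97 -0.4 0 0; 0.44 0.97 -0.4 0 0; 0.54 0.76 -0.65 0 0; 0.54 0.76 -0.65 0 0; 0.6 0.49 -0.84 0 0; 0.59 0.48 -0.84 0 0; 0.5 0.16 -0.8 0 0; 0.5 0.16 -0.8 0 0; 0 0 0 0 0"}}

```text
time_s: 73.6
ee_pos: [0.5638, -0.1904, 0.0984]
eef_rot: [0.103, 0.995, -0.002, 0.001]
contact_force: [3.2, -12.2, 0.8]
opening: 0.0113
gripper_force: 15.0
```

```bash
python3 -c "
from h import *
st()
B=np.load('B.npy')
T=wT(); im=save('wrist','w30'); save('side','d30'); save('scene','s30')
"
```

```text
t 73.6 p [ 0.5638 -0.1904  0.0984] stand mm [38.1 28.8 98.4] yaw 78.17 open 0.0113 f [  3.2 -12.2   0.8] tau [-2.72 -0.63  0.05]
```

>>> {"method": "arm_command", "body": {"rows": "0.15 -0.15 -0.3 0 0; 0.2 -0.15 -0.35 0 0; 0.2 -0.04 -0.35 0 0; 0 0 0 0 0"}}

```text
time_s: 74.25
ee_pos: [0.5687, -0.1913, 0.0895]
eef_rot: [0.103, 0.995, -0.0, 0.0]
contact_force: [-3.1, -2.5, 15.3]
opening: 0.0114
gripper_force: 15.0
```

```bash
python3 -c "
from h import *
st()"
```

```text
t 74.25 p [ 0.5687 -0.1913  0.0895] stand mm [43.1 28.9 89.5] yaw 78.23 open 0.0114 f [-3.1 -2.5 15.3] tau [-0.71  0.78  0.06]
```

>>> {"method": "arm_command", "body": {"rows": "0.1 0 -0.2 0 0; 0.05 0 -0.2 0 0; 0 0 0 0 0"}}

```text
time_s: 74.62
ee_pos: [0.5705, -0.1916, 0.086]
eef_rot: [0.103, 0.995, -0.0, 0.001]
contact_force: [-3.4, -3.3, 18.7]
opening: 0.0115
gripper_force: 15.0
```

```bash
python3 -c "
from h import *
st()"
```

```text
t 74.625 p [ 0.5705 -0.1916  0.086 ] stand mm [44.9 29.  86. ] yaw 78.23 open 0.0115 f [-3.4 -3.3 18.7] tau [-0.77  0.88 -0.  ]
```

>>> {"method": "arm_command", "body": {"rows": "0 0 0 0 3.5; 0 0 0 0 3.5; 0 0 0 0 3.5; 0 0 5 0 3.5; 0 0 6 0 3.5; 0 0 6 0 3.5; -3 0 6 0 3.5; -4 -1.5 3.4 0 3.5; 0 0 0 0 3.5; 0 0 0 0 3.5"}}

```text
time_s: 75.88
ee_pos: [0.5023, -0.2045, 0.3439]
eef_rot: [0.102, 0.995, 0.001, -0.0]
contact_force: [0.2, 0.1, -0.1]
opening: 0.0351
gripper_force: 0.0
```

```bash
cat > th.py <<'E'
from h import *
B=np.load('B.npy')
def fit(cam,im,T=None):
    g=im.astype(int).max(2); m=np.zeros((400,640),np.uint8)
    pr=lambda x,th:proj(cam,bp(B,(x,-45+76*np.cos(th),62+76*np.sin(th))),T)
    c=pr(78,.05); W=np.zeros((400,640),bool); r=45 if cam=='wrist' else 16; W[int(c[1])-r:int(c[1])+r,int(c[0])-r:int(c[0])+r]=1
    D=(g<70)&W; out=[]
    for th in np.arange(-.1,.4,.02):
        m=np.zeros((400,640),np.uint8); a,b=pr(54,th),pr(96,th)
        w=12e-3*cal(cam)[0][0,0]/np.linalg.norm(bp(B,(78,31,62))-(np.array(cal(cam)[1]['T']) if T is None else T)[:3,3])
        n=np.array([-(b-a)[1],(b-a)[0]]); n=n/np.linalg.norm(n)*w/2
        cv2.fillConvexPoly(m,(np.array([a+n,b+n,b-n,a-n])*16).astype(np.int32),1,shift=4); m=m>0
        out.append(((m&D).sum()/max(1,(m|D).sum()),round(th,2),int(g[m].mean())))
    print(cam,D.sum(),[(round(float(a),2),float(b),c) for a,b,c in sorted(out)[-4:]], 'darkest',[ (float(b),c) for a,b,c in sorted(out,key=lambda o:o[2])[:3]])
if __name__=='__main__':
    st(); rd=lambda f:cv2.imread(f'pics/{f}.png')[:,:,::-1]
    fit('wrist',rd('w3'),np.load('w3T.npy')); fit('side',rd('d0')); fit('scene',rd('s0'))
    T=wT(); im=save('wrist','w31'); fit('wrist',im,T); fit('side',save('side','d31')); fit('scene',save('scene','s31'))
    print([ (round(r['p'],2),np.round(r['point'])) for r in robot.trace('wrist','keeper_pin')])
    from pl import run
    run(5,'w32')
E
python3 th.py
```

```text
t 75.875 p [ 0.5023 -0.2045  0.3439] stand mm [-19.4   2.7 343.9] yaw 78.34 open 0.0351 f [ 0.2  0.1 -0.1] tau [ 0.02 -0.01  0.01]
wrist 279 [(0.47, 0.12, 84), (0.47, 0.26, 80), (0.47, 0.16, 79), (0.48, 0.14, 79)] darkest [(0.14, 79), (0.16, 79), (0.18, 80)]
side 22 [(0.35, 0.18, 94), (0.36, 0.08, 111), (0.37, 0.16, 89), (0.37, 0.1, 102)] darkest [(0.16, 89), (0.18, 94), (0.14, 96)]
scene 97 [(0.31, 0.12, 58), (0.32, 0.16, 58), (0.33, 0.14, 55), (0.33, 0.18, 56)] darkest [(0.14, 55), (0.18, 56), (0.12, 58)]
wrist 270 [(0.47, 0.04, 88), (0.48, -0.04, 90), (0.48, -0.06, 89), (0.48, -0.08, 88)] darkest [(-0.08, 88), (0.04, 88), (-0.06, 89)]
side 24 [(0.37, 0.04, 100), (0.38, -0.06, 114), (0.38, 0.0, 94), (0.4, 0.02, 90)] darkest [(0.02, 90), (0.0, 94), (-0.02, 100)]
scene 98 [(0.29, -0.02, 59), (0.3, 0.04, 61), (0.31, 0.0, 60), (0.32, 0.02, 57)] darkest [(0.02, 57), (-0.02, 59), (0.0, 60)]
[(0.68, array([337., 192.]))]
t 76.075 p [ 0.5024 -0.2046  0.3431] stand mm [-19.2   2.6 343.1] yaw 78.35 open 0.0349 f [-0.  -0.3  0.6] tau [ 0.01  0.   -0.01]
0.81 [319. 158.] 270 iou with pile 0.106 [np.float64(0.16), np.float64(0.17), np.float64(0.18), np.float64(0.14), np.float64(0.0)]
0.75 [321. 174.] 1092 iou with pile 0.428 [np.float64(0.24), np.float64(0.38), np.float64(0.57), np.float64(0.76), np.float64(0.73)]
0.51 [323. 146.] 326 iou with pile 0.128 [np.float64(0.21), np.float64(0.18), np.float64(0.01), np.float64(0.0), np.float64(0.0)]
0.5 [318. 141.] 299 iou with pile 0.098 [np.float64(0.16), np.float64(0.0), np.float64(0.0), np.float64(0.0), np.float64(0.0)]
pile iou 0.7379576107899807 fit last dx,dy mm [-12.3  -0.8] ry 0.068 0.8096446700507615
```

```bash
python3 -c "
from col import *
run(5,'w33')" | cut -c1-900
```

```text
t 76.175 p [ 0.5023 -0.205   0.3435] stand mm [-19.3   2.2 343.5] yaw 78.32 open 0.035 f [ 0.8 -0.6 -0.7] tau [ 0.05  0.01 -0.01]
y -10 tops pred [np.float64(139.6), np.float64(145.7), np.float64(151.8), np.float64(158.0), np.float64(164.2), np.float64(170.5)] bottom pred {40: np.float64(196.3), 44: np.float64(198.7), 48: np.float64(201.2)} ledge end 202.5
133:108/11 134:109/11 135:109/11 136:111/13 137:134/12 138:188/11 139:230/5 140:233/5 141:226/5 142:205/9 143:176/9 144:143/7 145:138/8 146:141/8 147:141/6 148:140/6 149:140/8 150:140/7 151:141/7 152:140/7 153:140/8 154:141/8 155:141/7 156:141/8 157:141/7 158:142/7 159:140/7 160:141/7 161:140/8 162:140/8 163:140/6 164:141/7 165:141/7 166:141/7 167:141/6 168:135/7 169:117/6 170:102/5 171:100/6 172:100/6 173:100/5 174:100/5 175:102/6 176:100/5 177:101/6 178:101/5 179:101/5 180:101/5 181:101/5 182:102/5 183:101/5 184:102/4 185:102/5 186:102/5 187:99/5 188:99/5 189:114/5 190:137/6 191:144/7 192:133/6 193:108/5 194:115/6 195:148/7 196:168/10 197:179/14 198:188/17 199:189/18 200:189/18 201:182/17 202:163/15 203:168/15 204:199/19 205:211/
[... 292 characters left out ...]
/13 138:226/10 139:232/7 140:234/5 141:225/7 142:174/9 143:140/6 144:139/7 145:141/7 146:140/8 147:141/7 148:140/7 149:139/9 150:135/6 151:139/7 152:141/7 153:141/7 154:141/8 155:140/8 156:141/8 157:141/8 158:142/7 159:142/7 160:141/8 161:142/8 162:140/6 163:140/7 164:141/7 165:142/7 166:141/7 167:142/7 168:136/7 169:117/6 170:103/5 171:99/6 172:99/5 173:100/5 174:101/5 175:100/5 176:100/4 177:100/5 178:99/5 179:101/5 180:105/3 181:115/5 182:118/4 183:131/6 184:154/8 185:164/8 186:156/7 187:122/5 188:99/5 189:112/6 190:137/6 191:153/7 192:154/7 193:136/7 194:140/7 195:152/7 196:159/9 197:167/14 198:167/17 199:162/15 200:168/16 201:164/17 202:134/13 203:144/16 204:192/18 205:211/21 206:212/20
```

Pile unchanged (tops at rows 138–170, lower end at row 196, both as predicted) and the keeper reads about 0 rad; handing in.

```bash
python3 -c "
from station import robot
print(robot.job_done())"
```

```text
the job is handed in; nothing more can be done
None
```

All five knives are stacked on the stand's bed, edges to the cheek, with the keeper bar swung back down (about 0 rad by the cameras), and the job is handed in; no verdict came back.

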